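# Draw out the printer's dust tray with the tray hook

## Robot

A 6-joint arm with a two-finger parallel gripper is mounted at the origin on the work surface. World frame = base frame: x ahead of the robot, y to its left, z up, the work surface at z = 0. Lengths are in m, angles in rad, forces in N, time in s.
With the tool pointing down it reaches from about 0.3 to 0.775 m from the base axis. Payload 14.6 kg.
Tool frame: the origin (TCP) lies on the centre line of the jaws, within the pads' length; the fingertips stand 19 mm ahead of it and the grasp point (between the pads) is the TCP (ctrl.tip_reach is the distance from the TCP to the fingertips, in m); x points along the fingers, y is the direction in which the jaws open and shut, and the axes are right-handed (so a half turn about x gives the same grasp; the last joint's range is limited). The gripper opens to 94 mm and grips with 3 to 60 N. Pads are 16 mm wide; open, the fingers measure 119 mm over their backs; the gripper's body (75 mm by 177 mm) begins 78 mm behind the grasp point.
Start: joints at [-1.293, 0.3, 1.521, -0, 1.321, -0.067], TCP at [0.186, -0.518, 0.224] pointing down, gripper open.
Joint ranges: [-3.03, 3.03], [-0.79, 2.21], [0.23, 2.52], [-1.04, 4.18], [0, 3.07], [-2.55, 2.55]. Speed limits (rad/s): [2.22, 2.22, 2.57, 3.14, 3.14, 3.14].

## Interface

Orientations are given as [roll, pitch, yaw] about the fixed x, y, z axes, in that order (R = Rz(yaw) Ry(pitch) Rx(roll)).
In Python, from station import ctrl, optics, models gives the robot as it stands. The module is installed in compiled form; this text tells all that it offers.
- The arm moves only by the tool arm_command, never from a script. Its argument "deltas" is a list of rows, each an object with "translation": the shift along the tool's x, y, z in units of 25 mm (1.0 is 25 mm), a list of three; "turn": the turn, a rotation vector about the tool's x, y, z in units of 5 degrees (1.0 is 5 degrees), a list of three. In form: [{"translation": [x, y, z], "turn": [rx, ry, rz]}, ...]. A call has 1 to 12 rows; each row is the pose to reach, as a shift and turn from the pose commanded when the call began, along the tool's axes at that moment; what a row does not reach only later rows make up. A row lasts 1/12 s, in which the tool goes at most 41.7 mm and 7.16 degrees, less where a joint would pass 70% of its speed; a pose out of reach is approached as far as the arm can. A call with a gripper value outside its range is refused whole. "gripper" is the finger opening in mm, from 0 to 94, set as the call begins (left out, the last holds). The fingers move at their own pace and stop on an object; "force" is the grip in N (left out, the last holds). Time passes only in rows, so rows that repeat a pose let the fingers close. It gives the time, the measured TCP pose, the force and the opening at its end, in the units of the state.
- ctrl.get_obs(): the state, without advancing time (a new reading comes with each control period).
- optics.camera(name): name is "side" or "top"; returns the picture (420x560x3 uint8, red, green, blue); there is no depth.
- optics.get_calibration(name): a dict with "K" (3x3 intrinsics, pixels), "origin" and "orientation" of the camera in the world. Camera axes: x right, y down, z forward; pixel columns grow to the right and rows downward; lengths in m; the calibration is good to about 2 mm. A picture is of the moment at which its call begins. get_calibration takes no time and is no camera call.
- ctrl.hand_in(): hands the job in, once; it reports no verdict.
Trained networks look in the newest picture that a camera, given by its name, has taken for a name from the list of things; names that differ only in an ending like _2 or _b are one class to them, and where a whole thing is asked for, a point or a joint stands for the part that bears it (a point fixed in the world has none). Each returns a list of dicts, best first, with "score" (0 to 1); they miss things now and then, are a little off and sometimes report something else, mostly with a low value. They report only what shows in the picture. A call takes as long as a camera call. They do not tell look-alikes from the thing itself.
- models.look_for(target, camera): "box" ([left, top, right, bottom] in pixels, round what is visible of it).
- models.cut_out(target, camera): "pixels" (420x560 bool, what is visible of it) and "box" ([left, top, right, bottom] in pixels, round what is visible of it).
- models.mark_of(target, camera): "at" ([column, row] in pixels: a listed point, or the origin of a listed thing).
The state is a dict: "time_s": time; "qpos": joint angles; "joint_vel": joint speeds; "tau": joint torques, N m; "ee_pos": TCP position; "eef_rot": TCP orientation; "force": force on the tool from outside, world axes, zero at the start; "moment": the same for the moment, N m; "grip_width": finger opening in m.
Only numpy, scipy, OpenCV 4.12 (cv2) and the standard library are available. Lean on these libraries where they do the work, as an engineer would, in place of code of your own. Each camera call takes 0.05 s, during which the arm holds its last target.

## Task

The little printer's dust tray is due for emptying: take the orange-handled tray hook off its wooden rest, hook it into the finger hole in the blue tray's front tab and draw the tray out until it comes up against its hidden stop, then lean on the stop with a steady pull of about 14 newtons for at least half a second, never straining the tray with more than 18. Then unhook, leaving the tray out, and lay the hook back on its rest, level and in both notches. Touch the tray and printer only with the hook, and leave the other desk things where they are.

Things in the scene. Friction and masses are not known exactly. Their poses are not given: they have to be found in the camera images.
- hook: Tray hook, about 90 g: orange handle 96 mm long (x), 16 wide, 18 high; from its +x end a 7 mm steel shank runs on along the handle's centre line to x = 105 mm, then bends straight down. Origin: centre of the handle's underside; x towards the bent end, z up. Starts in its rest, bent end away from the robot, pointing down. Grip mid-handle from above, across the 16 mm.
- hook_tip (a point): The lowest point of the hook's bent-down end (7 mm thick, rounded), at x = 105, y = 0, z = -19 mm in the hook's frame. From here up to the shank's underside is 24.5 mm. Axes as the hook's.
- rest: Fixed wooden hook rest: base 110 x 47 x 6 mm, posts 12 mm thick at x = -36 and +36 mm (60 mm finger gap between). Each post has a notch open upwards, 23 mm wide (y), floor 30 mm and sides 42 mm above the desk. The handle lies along x in both. Origin: centre of the underside, on the desk; z up. The hook's origin when home: x = 0, y = 0, z = 30 mm here.
- printer: Low white and grey desktop printer, fixed, 200 mm deep (x), 240 mm wide, 111 mm high. Origin: centre of its underside on the desk; x points into the machine, its front face is at x = -100 mm. The tray slides out along the printer's -x.
- tray: Blue dust tray, 112 mm wide, low in the printer's front. Slides with about 3 N friction, stays where left. Starts 4 to 30 mm open. Its rigid stop is hidden and set differently each time: met with the hole's centre somewhere 198 to 230 mm in front (-x) of the printer's origin. Origin under its rear part; axes as the printer's.
- tray_hole (a point): Centre of the round finger hole, 23 mm in diameter, at the upper face of the tray's flat level tab: 40 mm long (x), 60 wide, 6 thick, upper face 40 mm above the desk, free space below it. Starts 126 to 184 mm in front of the printer's origin. Axes as the printer's.
- mug: Bystander, loose: white mug, 80 mm wide, 92 mm high. Origin: centre of its underside. Not to be moved.
- stapler: Bystander, loose: black and grey desk stapler, 150 x 36 x 54 mm. Origin: centre of its underside. Not to be moved.
- notes: Bystander, loose: yellow sticky-note block, 76 x 76 x 22 mm. Origin: centre of its underside. Not to be moved.
- dish: Bystander, loose: black open paper-clip dish, 70 x 70 x 28 mm. Origin: centre of its underside. Not to be moved.
- calculator: Bystander, loose: grey pocket calculator, 130 x 75 x 16 mm. Origin: centre of its underside. Not to be moved.
- book: Bystander, loose: closed blue book, 150 x 210 x 28 mm. Origin: centre of its underside. Not to be moved.
Things that resemble listed ones, but are neither listed nor needed, are in the scene too. Of the things that look like the rest, the largest one is meant.

How it is judged:
On the way, in this order (a step that is already met when the one before it is completed fails the run):
1. the hook's tip is down in the tray's finger hole (horizontal distance between hook_tip and tray_hole below 0.014 m and z of hook_tip in the frame of tray_hole between -0.022 and -0.003 m), for 0.1 s.
2. the hook, in the hole, has drawn the tray to its stop (hole at least 193 mm in front of the printer's origin) and pulls it there with more than 10 N for 0.4 s (all of step 1 and x of tray_hole in the frame of printer below -0.193 m and contact force between hook and tray above 10 N and linear speed of tray below 0.01 m/s), for 0.4 s.
At the end, for the whole second after the job is handed in: Tray left out (hole at least 193 mm in front of the printer's origin); hook released, at rest in both notches: origin within 12 mm along, 8 mm across the rest's centre, 26 to 34 mm above the desk, level within 0.12 rad, along the rest within 0.2 rad (x of tray_hole in the frame of printer below -0.193 m and x of hook in the frame of rest between -0.012 and 0.012 m and y of hook in the frame of rest between -0.008 and 0.008 m and z of hook in the frame of rest between 0.026 and 0.034 m and angle between hook's own z axis and vertical below 0.12 rad and angle between the x axis of hook and the x axis of rest, either way round below 0.2 rad and linear speed of hook below 0.01 m/s); the robot touches nothing.
It fails at once if the hook strains the tray with more than 18 N (contact force between hook and tray above 18 N).
It fails at once if the fingers or the arm touch the tray or the printer (contact force between any of the fingers, the arm and printer above 1 N).
It fails at once if a bystander is moved by more than 20 mm (distance of any of mug, stapler, notes, dish, calculator, book from where it was at the start of the episode above 0.02 m).
It also fails if it takes over 59 s, if anything falls off the work surface, if the arm or the gripper's body presses on something with over 40 N, if the wrist force passes 120 N, or if a joint passes its speed limit or range.

## Working session

There is one attempt and no reset: what is moved stays moved. The work goes in short steps, Python scripts to look and compute and a tool call to move; the robot and the scene stay as the last step left them, time stands still between calls to the robot, and variables do not carry over. Pictures are saved under pics/ and viewed, and the job is handed in when it is done.

Besides the shell and the picture viewer there is one more tool, called by a JSON object that holds its "api" and its "payload", one argument or row to a line. arm_command: Moves the arm, as the interface text tells. Its arguments: {"type":"object","properties":{"deltas":{"type":"array"},"gripper":{"type":"number"},"force":{"type":"number"}},"required":["deltas"]}

```bash
mkdir -p pics; ls; cat > h.py <<'E'
import numpy as np, cv2
from station import ctrl, optics, models
from scipy.spatial.transform import Rotation as Rn
def cal(c):
    k=optics.get_calibration(c); o=np.array(k["orientation"],float)
    R=o if o.shape==(3,3) else Rn.from_euler('xyz',o).as_matrix()
    return np.array(k["K"]),np.array(k["origin"],float),R
def toz(c,px,z):
    K,o,R=cal(c); d=R@np.linalg.solve(K,[px[0],px[1],1]); return o+d*(z-o[2])/d[2]
def proj(c,P):
    K,o,R=cal(c); p=K@(R.T@(np.array(P)-o)); return p[:2]/p[2]
def ray(c,px):
    K,o,R=cal(c); d=R@np.linalg.solve(K,[px[0],px[1],1]); return o,d/np.linalg.norm(d)
def tri(a,b):
    (o1,d1),(o2,d2)=ray(*a),ray(*b)
    s=np.linalg.lstsq(np.c_[d1,-d2],o2-o1,rcond=None)[0]
    p,q=o1+s[0]*d1,o2+s[1]*d2; return (p+q)/2,np.linalg.norm(p-q)
def shot(c,n):
    im=optics.camera(c); cv2.imwrite(f'pics/{n}.png',im[:,:,::-1]); return im
E
python3 - <<'E'
from h import *
np.set_printoptions(precision=3,suppress=True)
for c in("top","side"):
    shot(c,c+"0"); print(c,optics.get_calibration(c))
    for t in("hook","hook_tip","rest","tray_hole","tray","printer"):
        print(t,[(np.round(m["at"]),round(m["score"],2)) for m in models.mark_of(t,c)][:4])
print(ctrl.get_obs())
E
```

```text
pics
top {'K': array([[448.39 ,   0.   , 276.233],
       [  0.   , 448.39 , 200.854],
       [  0.   ,   0.   ,   1.   ]]), 'origin': array([ 0.293, -0.039,  1.428]), 'orientation': array([-2.941, -0.001, -1.447])}
hook [(array([195., 215.]), 0.69)]
hook_tip [(array([192., 182.]), 0.46)]
rest [(array([244., 256.]), 0.78), (array([196., 217.]), 0.72)]
tray_hole [(array([320., 195.]), 0.71), (array([194., 213.]), 0.54)]
tray []
printer []
side {'K': array([[465.427,   0.   , 274.008],
       [  0.   , 465.427, 205.109],
       [  0.   ,   0.   ,   1.   ]]), 'origin': array([0.072, 0.672, 1.116]), 'orientation': array([-2.45 , -0.003, -2.5  ])}
hook [(array([250., 178.]), 0.59), (array([287., 183.]), 0.33)]
hook_tip [(array([200., 284.]), 0.77)]
rest [(array([310., 273.]), 0.86), (array([237., 298.]), 0.69), (array([250., 261.]), 0.69), (array([317., 144.]), 0.32)]
tray_hole [(array([288., 183.]), 0.76), (array([170., 348.]), 0.22)]
tray [(array([248., 180.]), 0.64)]
printer [(array([241., 177.]), 0.6)]
{'time_s': 0.7, 'qpos': array([-1.293,  0.3  ,  1.521, -0.   ,  1.321, -0.067]), 'joint_vel': array([ 0.   , -0.   , -0.002, -0.   , -0.   ,  0.001]), 'tau': array([ -0.002, -53.157, -35.288,   0.071,   0.021,  -0.   ]), 'ee_pos': array([ 0.186, -0.518,  0.224]), 'eef_rot': array([-1.595,  1.571,  1.891]), 'force': array([-0.251,  0.146, -0.385]), 'moment': array([ 0.009,  0.023, -0.025]), 'grip_width': 0.094206103361077}
```

View pics/top0.png

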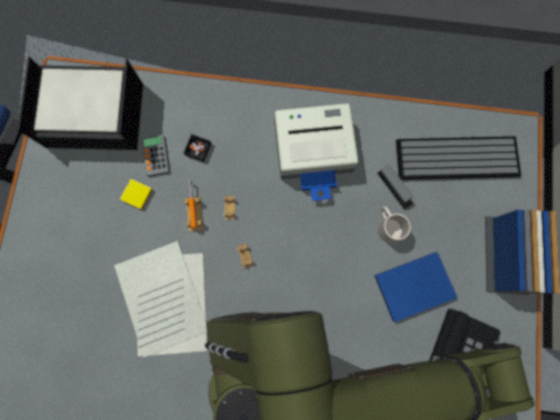

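View pics/side0.png

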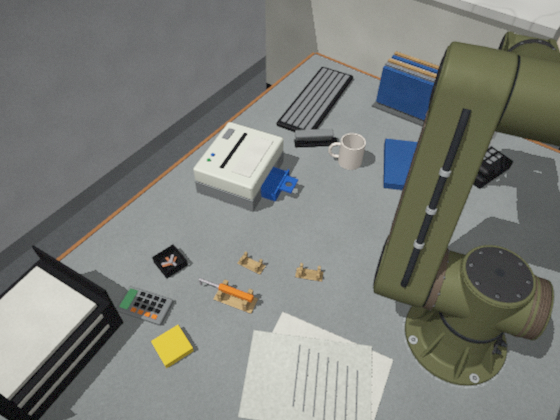

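The top view shows the orange hook in a rest at (194,212), with its bent end at (191,184). Two smaller look-alike rests, both empty, sit at (230,208) and (246,256). The printer's blue tab is at about (321,195).

Candidates for the rest, as top / side pixels:
- A: (194,212) / (237,298), the largest, holding the hook
- B: (230,208) / (250,261)
- C: (246,256) / (310,273)

I choose A and will check it in a crop.

```bash
python3 - <<'E'
from h import *
np.set_printoptions(precision=4,suppress=True)
t=cv2.imread('pics/top0.png');s=cv2.imread('pics/side0.png')
a=cv2.resize(t[170:270,160:260],(400,400),interpolation=cv2.INTER_CUBIC)
b=cv2.resize(t[150:220,270:370],(400,280),interpolation=cv2.INTER_CUBIC)
c=cv2.resize(s[250:320,190:290],(400,280),interpolation=cv2.INTER_CUBIC)
d=cv2.resize(s[150:220,240:340],(400,280),interpolation=cv2.INTER_CUBIC)
cv2.imwrite('pics/c1.png',np.vstack([np.hstack([b,c]),np.hstack([d,cv2.resize(a,(400,280))])]))
# orange handle
for n,im in(("top",t),("side",s)):
    h=cv2.cvtColor(im,cv2.COLOR_BGR2HSV)
    m=((h[...,0]>4)&(h[...,0]<16)&(h[...,1]>190)&(h[...,2]>120)).astype('uint8')
    k,l,st,ce=cv2.connectedComponentsWithStats(m)
    for i in range(1,k):
        if st[i,4]>40: print(n,st[i],ce[i])
    for tt in("rest","hook","tray"):
        pass
print("hole top", [toz("top",m["at"],.04) for m in models.mark_of("tray_hole","top")])
print("hole side",[toz("side",m["at"],.04) for m in models.mark_of("tray_hole","side")])
print("tip top", [toz("top",m["at"],.011) for m in models.mark_of("hook_tip","top")])
print("tip side",[toz("side",m["at"],.011) for m in models.mark_of("hook_tip","side")])
print("rest top", [(toz("top",m["at"],.0)) for m in models.mark_of("rest","top")])
print("rest side",[(toz("side",m["at"],.0)) for m in models.mark_of("rest","side")])
E
```

```text
top [189 199   7  29  95] [192.6737 214.5895]
side [219 284  34  18 156] [236.4872 292.9872]
hole top [array([ 0.6102, -0.1408,  0.04  ]), array([0.5019, 0.2447, 0.04  ])]
hole side [array([ 0.6208, -0.1416,  0.04  ]), array([0.5363, 0.4593, 0.04  ])]
tip top [array([0.6073, 0.2749, 0.011 ])]
tip side [array([0.6114, 0.2781, 0.011 ])]
rest top [array([0.391 , 0.0726, 0.    ]), array([0.4955, 0.2463, 0.    ])]
rest side [array([0.3968, 0.0658, 0.    ]), array([0.5076, 0.247 , 0.    ]), array([0.5542, 0.1358, 0.    ]), array([ 0.6672, -0.3837,  0.    ])]
```

View pics/c1.png

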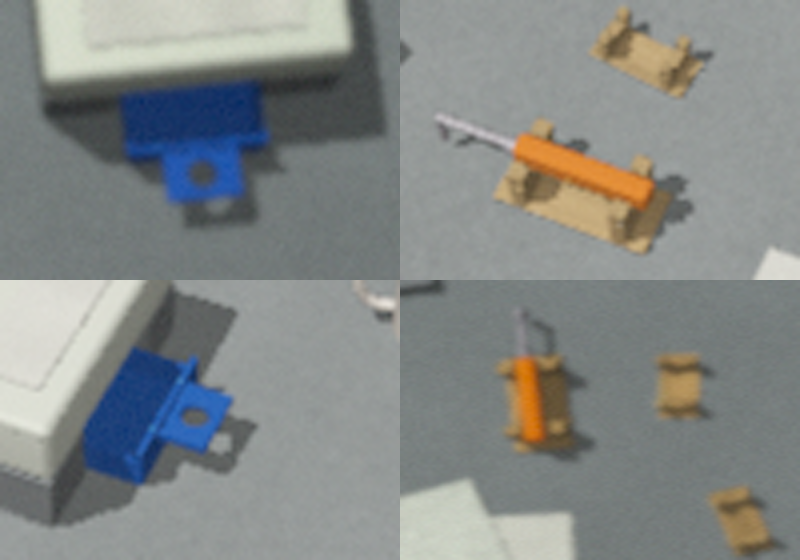

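The crop confirms A: it is the larger rest, with the orange handle lying in both posts. The finger hole is at about top (320.7,192.9) and side (288.3,183.5). Next I'll fit silhouettes for exact poses.

```bash
cat > fit.py <<'E'
from h import *
from scipy.optimize import minimize
def boxpts(x,y,yaw,lo,hi):
    c=np.array([[a,b,d] for a in(lo[0],hi[0]) for b in(lo[1],hi[1]) for d in(lo[2],hi[2])])
    R=Rn.from_euler('z',yaw).as_matrix(); return c@R.T+[x,y,0]
S=8
def sil(c,P,shape=(420,560),roi=None):
    p=np.array([proj(c,q) for q in P]); x0,y0,x1,y1=roi
    p=((p+0.5-[x0,y0])*S).astype(np.float32)
    m=np.zeros(((y1-y0)*S,(x1-x0)*S),np.uint8)
    cv2.fillConvexPoly(m,np.round(cv2.convexHull(p)).astype(int),1)
    return cv2.resize(m.astype(np.float32),(x1-x0,y1-y0),interpolation=cv2.INTER_AREA)
def fit(masks,lo,hi,x0,rois):
    def cost(v):
        return sum(np.abs(sil(c,boxpts(*v[:3],lo,hi),roi=rois[c])-masks[c][rois[c][1]:rois[c][3],rois[c][0]:rois[c][2]]).sum()/masks[c].sum() for c in masks)
    best=None
    for k in range(4):
        s=np.array([x0]+[np.array(x0)+d for d in np.diag([.01,.01,.1])*(-1)**k])
        r=minimize(cost,x0,method='Nelder-Mead',options=dict(initial_simplex=s,xatol=1e-4,fatol=1e-4))
        x0=r.x
    return r.x,r.fun
def orange(im):
    h=cv2.cvtColor(im,cv2.COLOR_RGB2HSV)
    return ((h[...,0]>4)&(h[...,0]<17)&(h[...,1]>175)&(h[...,2]>90)).astype(float)
E
python3 - <<'E'
from fit import *
np.set_printoptions(precision=4,suppress=True)
ims={c:cv2.imread(f'pics/{c}0.png')[:,:,::-1] for c in("top","side")}
roi={"top":(170,170,220,250),"side":(195,265,280,320)}
M={c:orange(np.ascontiguousarray(ims[c])) for c in ims}
for c in M:
    m=np.zeros_like(M[c]);r=roi[c];m[r[1]:r[3],r[0]:r[2]]=M[c][r[1]:r[3],r[0]:r[2]];M[c]=m
lo,hi=[-.048,-.008,.030],[.048,.008,.048]
for cs in(("top","side"),("top",),("side",)):
    print("hook",cs,fit({c:M[c] for c in cs},lo,hi,[.503,.247,.2],roi))
P={}
for c in("top","side"):
    for n in("printer","tray","rest"):
        for r in models.cut_out(n,c): print(c,n,r["box"],r["score"],r["pixels"].sum()); P.setdefault((c,n),[]).append(r["pixels"])
proi={"top":(255,90,375,200),"side":(180,110,300,225)}
for cs in(("top","side"),("top",),("side",)):
    if all((c,"printer") in P for c in cs):
        print("printer",cs,fit({c:P[c,"printer"][0].astype(float) for c in cs},[-.1,-.12,0],[.1,.12,.111],[.77,-.13,0.05],proi))
print("hole",tri(("top",(320.7,192.9)),("side",(288.3,183.5))), toz("top",(320.7,192.9),.04),toz("side",(288.3,183.5),.04))
import pickle; pickle.dump(P,open('P.pkl','wb'))
E
```

```text
Traceback (most recent call last):
  File "fit.py", line 19, in fit
    r=minimize(cost,x0,method='Nelder-Mead',options=dict(initial_simplex=s,xatol=1e-4,fatol=1e-4))
  File "fit.py", line 15, in cost
    return sum(np.abs(sil(c,boxpts(*v[:3],lo,hi),roi=rois[c])-masks[c][rois[c][1]:rois[c][3],rois[c][0]:rois[c][2]]).sum()/masks[c].sum() for c in masks)
  File "fit.py", line 15, in <genexpr>
    return sum(np.abs(sil(c,boxpts(*v[:3],lo,hi),roi=rois[c])-masks[c][rois[c][1]:rois[c][3],rois[c][0]:rois[c][2]]).sum()/masks[c].sum() for c in masks)
                      ~~~^^^^^^^^^^^^^^^^^^^^^^^^^^^^^^^^^^^^
  File "fit.py", line 8, in sil
    p=np.array([proj(c,q) for q in P]); x0,y0,x1,y1=roi
                ~~~~^^^^^
  File "h.py", line 11, in proj
    K,o,R=cal(c); p=K@(R.T@(np.array(P)-o)); return p[:2]/p[2]
          ~~~^^^
  File "h.py", line 5, in cal
    k=optics.get_calibration(c); o=np.array(k["orientation"],float)
ValueError: time passes only in moves, steps and waits
```

```bash
sed -i 's/^def cal(c):/import functools\n@functools.lru_cache(None)\ndef cal(c):/' h.py
cat > m1.py <<'E'
from fit import *
np.set_printoptions(precision=4,suppress=True)
ims={c:cv2.imread(f'pics/{c}0.png')[:,:,::-1] for c in("top","side")}
roi={"top":(170,170,220,250),"side":(195,265,280,320)}
M={c:orange(np.ascontiguousarray(ims[c])) for c in ims}
for c in M:
    m=np.zeros_like(M[c]);r=roi[c];m[r[1]:r[3],r[0]:r[2]]=M[c][r[1]:r[3],r[0]:r[2]];M[c]=m
lo,hi=[-.048,-.008,.030],[.048,.008,.048]
for cs in(("top","side"),("top",),("side",)):
    print("hook",cs,fit({c:M[c] for c in cs},lo,hi,[.503,.247,.2],roi))
P={}
for c in("top","side"):
    for n in("printer","tray","rest"):
        for r in models.cut_out(n,c): print(c,n,r["box"],r["score"],r["pixels"].sum()); P.setdefault((c,n),[]).append(r["pixels"])
proi={"top":(255,90,375,200),"side":(180,110,300,225)}
for cs in(("top","side"),("top",),("side",)):
    if all((c,"printer") in P for c in cs):
        print("printer",cs,fit({c:P[c,"printer"][0].astype(float) for c in cs},[-.1,-.12,0],[.1,.12,.111],[.77,-.13,0.05],proi))
print("hole",tri(("top",(320.7,192.9)),("side",(288.3,183.5))), toz("top",(320.7,192.9),.04),toz("side",(288.3,183.5),.04))
import pickle; pickle.dump(P,open('P.pkl','wb'))
E
python3 m1.py; python3 -c "
from h import *; print(ctrl.get_obs()['time_s'])"
```

```text
hook ('top', 'side') (array([0.5039, 0.2521, 0.2191]), np.float64(0.5899743577453989))
hook ('top',) (array([0.5022, 0.252 , 0.2333]), np.float64(0.21664110429447853))
hook ('side',) (array([0.5082, 0.2514, 0.2309]), np.float64(0.3494791666666667))
top printer [275.9, 103.8, 358.7, 202.6] 0.7 5980
top tray [299.6, 169.6, 338.5, 199.6] 0.56 834
top tray [275.5, 105.5, 358.4, 201.0] 0.38 6029
top rest [224.3, 195.9, 235.5, 220.1] 0.6 215
top rest [239.8, 245.6, 252.9, 268.6] 0.58 215
top rest [185.7, 195.9, 201.0, 229.0] 0.57 338
top rest [118.6, 177.6, 155.0, 209.4] 0.19 625
side printer [194.0, 123.2, 296.6, 210.4] 0.82 5973
side printer [260.5, 169.7, 299.5, 197.9] 0.7 741
side tray [261.7, 165.6, 300.8, 202.3] 0.85 788
side tray [325.1, 135.2, 367.4, 167.9] 0.62 882
side rest [295.7, 263.7, 322.2, 284.7] 0.85 354
side rest [213.6, 278.8, 256.3, 315.1] 0.58 540
side rest [236.6, 250.6, 265.5, 273.7] 0.53 344
side rest [198.3, 279.3, 254.3, 300.4] 0.36 296
printer ('top', 'side') (array([ 0.7757, -0.1039,  0.2267]), np.float64(0.2529567431052613))
printer ('top',) (array([ 0.7757, -0.104 ,  0.2246]), np.float64(0.12624634197324414))
printer ('side',) (array([ 0.7766, -0.1042,  0.2321]), np.float64(0.12611962163067136))
hole (array([ 0.6179, -0.1422,  0.0392]), np.float64(0.0035940977501007056)) [ 0.616  -0.1428  0.04  ] [ 0.6193 -0.1411  0.04  ]
1.3
```

```bash
cat > m2.py <<'E'
from fit import *
np.set_printoptions(precision=4,suppress=True)
ims={c:cv2.imread(f'pics/{c}0.png')[:,:,::-1] for c in("top","side")}
roi={"top":(170,170,220,250),"side":(190,265,280,325)}
for c in ims:
    h=cv2.cvtColor(np.ascontiguousarray(ims[c]),cv2.COLOR_RGB2HSV)
    if c=="top":
        for y in(203,212,222): print(y,[tuple(map(int,h[y,x])) for x in range(185,204)])
def om(im):
    h=cv2.cvtColor(np.ascontiguousarray(im),cv2.COLOR_RGB2HSV).astype(int)
    return ((h[...,0]<20)&(h[...,1]>155)&(h[...,2]>80)).astype(float)
M={}
for c in ims:
    m=np.zeros((420,560));r=roi[c];m[r[1]:r[3],r[0]:r[2]]=om(ims[c])[r[1]:r[3],r[0]:r[2]];M[c]=m; print(c,m.sum())
lo,hi=[-.048,-.008,.030],[.048,.008,.048]
out={}
for cs in(("top","side"),("top",),("side",)):
    out[cs]=fit({c:M[c] for c in cs},lo,hi,[.503,.247,.2],roi); print("hook",cs,out[cs])
v=out[("top","side")][0]
vis=[]
for c in ims:
    x0,y0,x1,y1=roi[c]; f=8
    im=cv2.resize(np.ascontiguousarray(ims[c][y0:y1,x0:x1,::-1]),None,fx=f,fy=f,interpolation=cv2.INTER_CUBIC)
    def draw(P,col):
        q=[tuple(int(t) for t in ((proj(c,p)+.5-[x0,y0])*f)) for p in P]
        for i in range(8):
            for j in range(i):
                if bin(i^j).count('1')==1: cv2.line(im,q[i],q[j],col,1)
    draw(boxpts(*v,lo,hi),(255,0,0))
    draw(boxpts(*v,[-.055,-.0235,0],[.055,.0235,.006]),(0,255,0))
    for s in(-.036,.036): draw(boxpts(*v,[s-.006,-.0235,.006],[s+.006,.0235,.042]),(0,255,255))
    tip=boxpts(*v,[.105,0,.011],[.105,0,.0515])
    draw(tip,(0,0,255)); vis.append(cv2.resize(im,None,fx=.98*400/im.shape[0],fy=.98*400/im.shape[0]))
cv2.imwrite('pics/ov.png',np.hstack(vis)); print(np.hstack(vis).shape)
E
python3 m2.py
```

```text
203 [(18, 83, 136), (18, 109, 131), (16, 137, 123), (15, 175, 150), (16, 226, 187), (16, 240, 209), (16, 235, 214), (15, 242, 203), (14, 220, 169), (14, 187, 120), (15, 129, 89), (19, 123, 83), (18, 107, 81), (19, 110, 79), (20, 95, 78), (20, 79, 77), (23, 28, 72), (60, 6, 84), (83, 10, 98)]
212 [(78, 10, 127), (24, 29, 132), (19, 81, 155), (18, 125, 174), (16, 157, 198), (16, 201, 208), (16, 232, 214), (15, 237, 213), (14, 232, 197), (14, 220, 162), (13, 169, 122), (17, 126, 99), (18, 117, 98), (20, 111, 99), (18, 117, 100), (18, 99, 98), (17, 62, 95), (30, 18, 99), (90, 11, 116)]
222 [(34, 27, 132), (21, 50, 142), (19, 89, 152), (19, 113, 165), (18, 133, 161), (16, 172, 175), (15, 207, 203), (16, 235, 214), (16, 239, 212), (16, 254, 193), (13, 206, 161), (14, 160, 126), (18, 134, 133), (19, 123, 156), (19, 120, 161), (19, 122, 140), (21, 118, 104), (22, 52, 89), (45, 10, 99)]
top 192.0
side 262.0
hook ('top', 'side') (array([0.5048, 0.252 , 0.2444]), np.float64(0.41646042064249367))
hook ('top',) (array([0.5032, 0.2522, 0.2624]), np.float64(0.14103190104166666))
hook ('side',) (array([0.5075, 0.2512, 0.2446]), np.float64(0.24540791984732824))
(392, 833, 3)
```

```bash
sleep 0
```

```text
(no output)
```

View pics/ov.png

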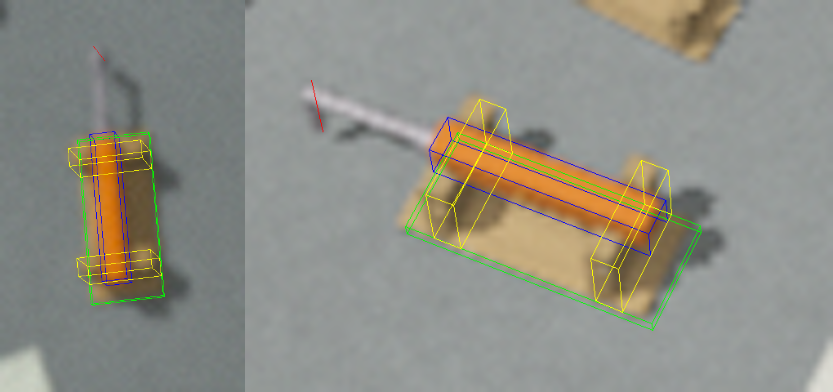

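```bash
cat > go.py <<'E'
import sys
from h import *
def R_of(yaw,flip=0):
    c,s=np.cos(yaw),np.sin(yaw)
    f=-1 if flip else 1
    return np.array([[0,-s*f,c*f],[0,c*f,s*f],[-1,0,0]])
def delta(pos,R,o=None):
    o=o or ctrl.get_obs(); R0=Rn.from_euler('xyz',o["eef_rot"]).as_matrix()
    t=R0.T@(np.array(pos)-o["ee_pos"])/.025
    r=Rn.from_matrix(R0.T@R).as_rotvec(degrees=True)/5
    return np.round(t,3),np.round(r,3)
if __name__=="__main__":
    o=ctrl.get_obs(); R0=Rn.from_euler('xyz',o["eef_rot"]).as_matrix()
    print("R0",np.round(R0,3).tolist(),o["ee_pos"],"t",o["time_s"],"f",np.round(o["force"],2),"w",o["grip_width"])
    a=list(map(float,sys.argv[1:5]))
    for f in(0,1): print(f,*delta(a[:3],R_of(a[3],f),o))
E
python3 go.py .505 .252 .15 .235
```

```text
R0 [[0.0, 0.338, -0.941], [0.0, -0.941, -0.338], [-1.0, -0.0, -0.0]] [ 0.18590056 -0.51761967  0.2244356 ] t 1.3 f [ 0.26 -0.94 -0.45] w 0.09385499519527567
0 [  2.978 -24.659 -22.418] [-34.742  -0.     -0.   ]
1 [  2.978 -24.659 -22.418] [ 1.258 -0.     0.   ]
```

{"api": "arm_command", "payload": {
  "deltas": [
    {"translation": [0,-12.3,-11.2],"turn": [0.6,0,0]},
    {"translation": [0,-12.3,-11.2],"turn": [0.6,0,0]},
    {"translation": [0,-12.3,-11.2],"turn": [0.6,0,0]},
    {"translation": [0,-12.3,-11.2],"turn": [0.6,0,0]},
    {"translation": [0,-12.3,-11.2],"turn": [0.6,0,0]},
    {"translation": [0,-12.3,-11.2],"turn": [0.6,0,0]},
    {"translation": [0,-12.3,-11.2],"turn": [0.6,0,0]},
    {"translation": [0,-12.3,-11.2],"turn": [0.6,0,0]},
    {"translation": [0,-12.3,-11.2],"turn": [0.6,0,0]},
    {"translation": [0,-12.3,-11.2],"turn": [0.6,0,0]},
    {"translation": [0,-12.3,-11.2],"turn": [0.6,0,0]},
    {"translation": [0,-12.3,-11.2],"turn": [0.6,0,0]}
  ],
  "gripper": 60,
  "force": 30
}}

```text
time_s: 2.3
ee_pos: [0.3461, -0.132, 0.2246]
eef_rot: [2.297, 1.57, -0.547]
force: [-0.6, -0.5, -0.3]
grip_width: 0.0601
```

```bash
python3 go.py .505 .252 .15 .235
```

```text
R0 [[0.0, 0.293, -0.956], [-0.0, -0.956, -0.293], [-1.0, 0.0, -0.0]] [ 0.34605418 -0.1319818   0.22464262] t 2.3 f [-0.64 -0.53 -0.33] w 0.060107112558729754
0 [  2.984 -12.824 -10.577] [-3.5286e+01  7.0000e-03 -7.0000e-03]
1 [  2.984 -12.824 -10.577] [ 0.714 -0.004 -0.005]
```

{"api": "arm_command", "payload": {
  "deltas": [
    {"translation": [0,-12.82,-10.58],"turn": [0.71,0,0]},
    {"translation": [0,-12.82,-10.58],"turn": [0.71,0,0]},
    {"translation": [0,-12.82,-10.58],"turn": [0.71,0,0]},
    {"translation": [0,-12.82,-10.58],"turn": [0.71,0,0]},
    {"translation": [0,-12.82,-10.58],"turn": [0.71,0,0]},
    {"translation": [0,-12.82,-10.58],"turn": [0.71,0,0]},
    {"translation": [0,-12.82,-10.58],"turn": [0.71,0,0]},
    {"translation": [0,-12.82,-10.58],"turn": [0.71,0,0]},
    {"translation": [0,-12.82,-10.58],"turn": [0.71,0,0]},
    {"translation": [2.98,-12.82,-10.58],"turn": [0.71,0,0]},
    {"translation": [2.98,-12.82,-10.58],"turn": [0.71,0,0]},
    {"translation": [2.98,-12.82,-10.58],"turn": [0.71,0,0]}
  ]
}}

```text
time_s: 3.3
ee_pos: [0.5053, 0.2492, 0.1425]
eef_rot: [0.149, 1.561, -2.763]
force: [-0.5, -0.9, -0.8]
grip_width: 0.0599
```

```bash
python3 go.py .505 .252 .039 .235; python3 - <<'E'
from h import *
t=shot("top","top1");s=shot("side","side1")
o=ctrl.get_obs(); P=o["ee_pos"]; 
print(proj("top",P-[0,0,.019]),proj("side",P-[0,0,.019]))
a=cv2.resize(t[160:260,140:260],(480,400),interpolation=cv2.INTER_CUBIC)
b=cv2.resize(s[180:320,180:290],(314,400),interpolation=cv2.INTER_CUBIC)
cv2.imwrite('pics/c2.png',np.hstack([a,b])[:,:,::-1])
E
```

```text
R0 [[-0.009, 0.228, -0.974], [-0.004, -0.974, -0.228], [-1.0, 0.001, 0.01]] [0.50528304 0.24924363 0.14250423] t 3.3 f [-0.51 -0.91 -0.8 ] w 0.05986719858287332
0 [ 4.14  -0.116 -0.055] [ 3.5946e+01 -2.6000e-02 -1.7800e-01]
1 [ 4.14  -0.116 -0.055] [-0.053  0.113 -0.017]
[187.89133558 206.22875814] [234.16745908 273.23863986]
```

View pics/c2.png

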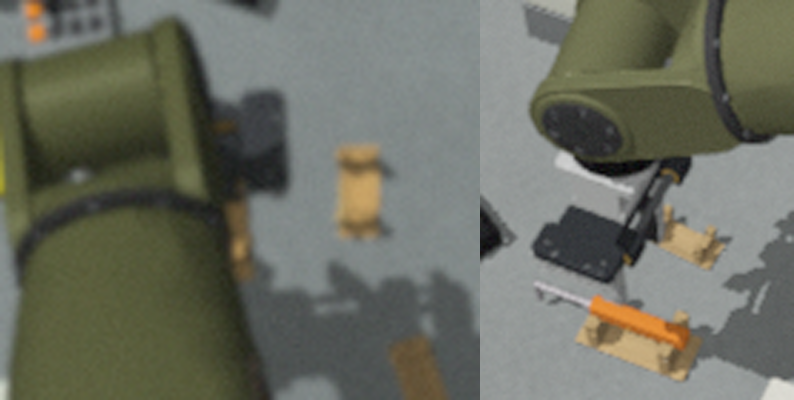

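{"api": "arm_command", "payload": {
  "deltas": [
    {"translation": [1.2,-0.1,-0.05],"turn": [0,0.08,0]},
    {"translation": [2.4,-0.12,-0.05],"turn": [0,0.1,0]},
    {"translation": [3.2,-0.12,-0.05],"turn": [0,0.1,0]},
    {"translation": [3.8,-0.12,-0.05],"turn": [0,0.1,0]},
    {"translation": [4.1,-0.12,-0.05],"turn": [0,0.1,0]},
    {"translation": [4.1,-0.12,-0.05],"turn": [0,0.1,0]},
    {"translation": [4.1,-0.12,-0.05],"turn": [0,0.1,0]},
    {"translation": [4.1,-0.12,-0.05],"turn": [0,0.1,0]}
  ]
}}

```text
time_s: 4.07
ee_pos: [0.508, 0.2526, 0.0494]
eef_rot: [-3.104, 1.559, 0.267]
force: [0.9, -0.3, -0.3]
grip_width: 0.06
```

```bash
python3 go.py .505 .252 .039 .235; python3 - <<'E'
from h import *
t=shot("top","top2");s=shot("side","side2")
a=cv2.resize(t[160:260,140:260],(480,400),interpolation=cv2.INTER_CUBIC)
b=cv2.resize(s[230:320,190:290],(444,400),interpolation=cv2.INTER_CUBIC)
cv2.imwrite('pics/c3.png',b[:,:,::-1])
E
```

```text
R0 [[0.011, 0.228, -0.974], [0.003, -0.974, -0.228], [-1.0, -0.0, -0.012]] [0.50798631 0.25257379 0.04944388] t 4.0667 f [ 0.88 -0.25 -0.34] w 0.059968887999450424
0 [ 0.416 -0.005  0.126] [3.5939e+01 7.0000e-03 2.0800e-01]
1 [ 0.416 -0.005  0.126] [-0.06  -0.133  0.005]
```

View pics/c3.png

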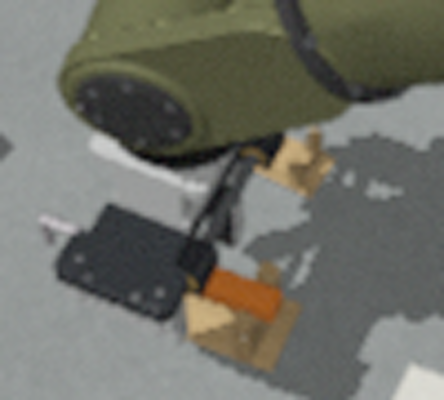

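{"api": "arm_command", "payload": {
  "deltas": [
    {"translation": [0.25,0,0.1],"turn": [0,-0.1,0]},
    {"translation": [0.4,0,0.1],"turn": [0,-0.12,0]},
    {"translation": [0.4,0,0.1],"turn": [0,-0.12,0]},
    {"translation": [0.4,0,0.1],"turn": [0,-0.12,0]},
    {"translation": [0.4,0,0.1],"turn": [0,-0.12,0]}
  ]
}}

```text
time_s: 4.58
ee_pos: [0.5045, 0.2523, 0.0374]
eef_rot: [0.022, 1.569, -2.889]
force: [-1.1, 0.3, 0.4]
grip_width: 0.06
```

```bash
python3 go.py .505 .252 .039 .235
```

```text
R0 [[-0.002, 0.229, -0.974], [-0.0, -0.974, -0.229], [-1.0, 0.0, 0.002]] [0.5045425  0.2522541  0.03739563] t 4.5833 f [-1.09  0.31  0.37] w 0.060041939885870775
0 [-0.064  0.014 -0.015] [ 3.5949e+01 -1.0000e-03 -3.4000e-02]
1 [-0.064  0.014 -0.015] [-0.051  0.021 -0.   ]
```

{"api": "arm_command", "payload": {
  "deltas": [
    {"translation": [0,0,0],"turn": [0,0,0]},
    {"translation": [0,0,0],"turn": [0,0,0]},
    {"translation": [0,0,0],"turn": [0,0,0]},
    {"translation": [0,0,0],"turn": [0,0,0]},
    {"translation": [0,0,0],"turn": [0,0,0]},
    {"translation": [0,0,0],"turn": [0,0,0]}
  ],
  "gripper": 8,
  "force": 60
}}

```text
time_s: 5.08
ee_pos: [0.5046, 0.2522, 0.0375]
eef_rot: [-0.02, 1.569, -2.931]
force: [0.1, -1.1, 0.1]
grip_width: 0.0235
```

```bash
python3 go.py .505 .252 .039 .235
```

```text
R0 [[-0.002, 0.228, -0.974], [-0.0, -0.974, -0.228], [-1.0, -0.0, 0.002]] [0.50455777 0.25222487 0.03746341] t 5.0833 f [ 0.11 -1.11  0.05] w 0.023452239350522118
0 [-0.061  0.013 -0.015] [ 3.5948e+01  1.0000e-03 -3.0000e-02]
1 [-0.061  0.013 -0.015] [-0.052  0.019  0.   ]
```

{"api": "arm_command", "payload": {
  "deltas": [
    {"translation": [0,0,0],"turn": [0,0,0]},
    {"translation": [0,0,0],"turn": [0,0,0]},
    {"translation": [0,0,0],"turn": [0,0,0]},
    {"translation": [0,0,0],"turn": [0,0,0]}
  ]
}}

```text
time_s: 5.42
ee_pos: [0.5045, 0.2522, 0.0375]
eef_rot: [0.005, 1.569, -2.906]
force: [-0.0, -0.1, 0.4]
grip_width: 0.0156
```

```bash
python3 go.py .505 .252 .039 .235
```

```text
R0 [[-0.002, 0.228, -0.974], [-0.0, -0.974, -0.228], [-1.0, 0.0, 0.002]] [0.50454933 0.25221643 0.03745647] t 5.4167 f [-0.02 -0.11  0.38] w 0.015649375215550907
0 [-0.062  0.013 -0.015] [ 3.5948e+01 -0.0000e+00 -3.1000e-02]
1 [-0.062  0.013 -0.015] [-0.052  0.02  -0.   ]
```

Gripped at 15.6 mm, which matches the handle's width. I'll lift straight up, then carry it to above the tab.

{"api": "arm_command", "payload": {
  "deltas": [
    {"translation": [-0.6,0,0],"turn": [0,0,0]},
    {"translation": [-1.6,0,0],"turn": [0,0,0]},
    {"translation": [-2.8,0,0],"turn": [0,0,0]},
    {"translation": [-3.6,0,0],"turn": [0,0,0]},
    {"translation": [-4,1,0.2],"turn": [0,0,0]},
    {"translation": [-4,2.4,0.5],"turn": [0,0,0]},
    {"translation": [-4,4,0.8],"turn": [0,0,0]},
    {"translation": [-4,5.6,1.1],"turn": [0,0,0]},
    {"translation": [-4,7.1,1.4],"turn": [0,0,0]},
    {"translation": [-4,8.2,1.6],"turn": [0,0,0]},
    {"translation": [-4,8.2,1.7],"turn": [0,0,0]},
    {"translation": [-4,8.2,1.7],"turn": [0,0,0]}
  ]
}}

```text
time_s: 6.42
ee_pos: [0.5099, 0.0418, 0.1374]
eef_rot: [-0.063, 1.569, -2.977]
force: [-0.3, 0.0, -0.4]
grip_width: 0.0155
```

{"api": "arm_command", "payload": {
  "deltas": [
    {"translation": [0,1,0.2],"turn": [0,0,0]},
    {"translation": [0,2.4,0.5],"turn": [0,0,0]},
    {"translation": [0,4,0.8],"turn": [0,0,0]},
    {"translation": [0,5.6,1.1],"turn": [0,0,0]},
    {"translation": [0,7.1,1.4],"turn": [0,0,0]},
    {"translation": [0,8.18,1.69],"turn": [0,0,0]},
    {"translation": [0,8.18,1.69],"turn": [0,0,0]},
    {"translation": [0,8.18,1.69],"turn": [0,0,0]},
    {"translation": [0,8.18,1.69],"turn": [0,0,0]},
    {"translation": [0,8.18,1.69],"turn": [0,0,0]}
  ]
}}

```text
time_s: 7.25
ee_pos: [0.516, -0.1642, 0.1375]
eef_rot: [-0.133, 1.569, -3.043]
force: [0.8, 0.2, -0.6]
grip_width: 0.0155
```

```bash
python3 go.py .5153 -.1659 .1375 .23; python3 - <<'E'
from h import *
t=shot("top","top3");s=shot("side","side3")
o=ctrl.get_obs()["ee_pos"]; tp=o+[.1023,.0239,-.0265]
for c in("top","side"):
    print(c,"pred tip",proj(c,tp),[(m["at"],round(m["score"],2)) for m in models.mark_of("hook_tip",c)],"hole",[(m["at"],round(m["score"],2)) for m in models.mark_of("tray_hole",c)])
f=6
a=cv2.resize(t[160:220,290:350],(360,360),interpolation=cv2.INTER_CUBIC)
b=cv2.resize(s[145:205,255:325],(420,360),interpolation=cv2.INTER_CUBIC)
cv2.imwrite('pics/c4.png',np.hstack([a,b])[:,:,::-1])
E
```

```text
R0 [[-0.002, 0.23, -0.973], [-0.0, -0.973, -0.23], [-1.0, -0.0, 0.002]] [ 0.51600964 -0.16424003  0.13754782] t 7.25 f [ 0.79  0.15 -0.58] w 0.015505085640009474
0 [0.002 0.058 0.043] [-3.5973e+01 -4.0000e-03  3.3000e-02]
1 [0.002 0.058 0.043] [0.027 0.021 0.003]
top pred tip [322.3916744  186.96723689] [] hole [([321.7, 193.6], 0.88)]
side pred tip [289.11148552 167.79697346] [([289.6, 166.0], 0.71)] hole [([289.7, 181.1], 0.81), ([346.8, 161.4], 0.4)]
```

View pics/c4.png

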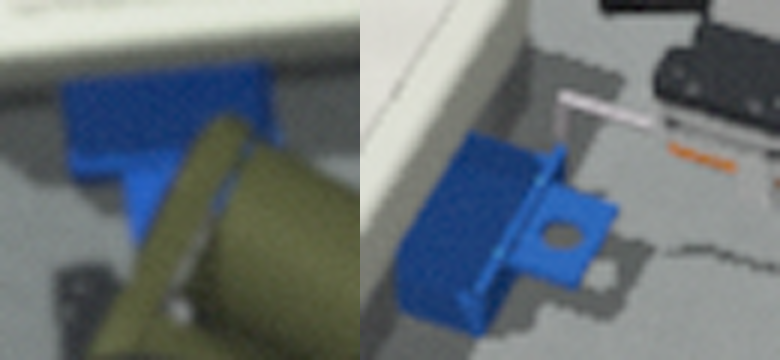

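{"api": "arm_command", "payload": {
  "deltas": [
    {"translation": [0.6,0,0],"turn": [0,0,0]},
    {"translation": [1.3,0,0],"turn": [0,0,0]},
    {"translation": [1.9,0,0],"turn": [0,0,0]},
    {"translation": [2.3,0,0],"turn": [0,0,0]},
    {"translation": [2.4,0,0],"turn": [0,0,0]},
    {"translation": [2.4,0,0],"turn": [0,0,0]},
    {"translation": [2.4,0,0],"turn": [0,0,0]},
    {"translation": [2.4,0,0],"turn": [0,0,0]}
  ]
}}

```text
time_s: 8.22
ee_pos: [0.5161, -0.166, 0.0785]
eef_rot: [0.835, 1.57, -2.076]
force: [0.1, 0.0, -0.7]
grip_width: 0.0157
```

```bash
cat > look.py <<'E'
import sys
from h import *
s=shot("side",sys.argv[1]+"s"); t=shot("top",sys.argv[1]+"t")
o=ctrl.get_obs(); o=o["ee_pos"]; tp=o+[.1023,.0239,-.0265]
print("tcp",o,"tip",tp)
c="side"
print(c,"pred tip",proj(c,tp),[(m["at"],round(m["score"],2)) for m in models.mark_of("hook_tip",c)],"hole",[(m["at"],round(m["score"],2)) for m in models.mark_of("tray_hole",c)])
x0,y0=255,145
b=cv2.resize(s[y0:y0+60,x0:x0+80],(800,600),interpolation=cv2.INTER_CUBIC)
q=((proj(c,tp)+.5-[x0,y0])*10).astype(int); cv2.drawMarker(b,tuple(map(int,q)),(255,0,0),0,12)
cv2.imwrite(f'pics/{sys.argv[1]}.png',b[:,:,::-1])
E
python3 look.py d1
```

```text
tcp [ 0.5159757  -0.1659079   0.07831951] tip [ 0.6182757  -0.1420079   0.05181951]
side pred tip [288.83788247 180.91577501] [([288.9, 176.7], 0.6), ([348.1, 161.5], 0.24)] hole [([287.7, 181.1], 0.57)]
```

View pics/d1.png

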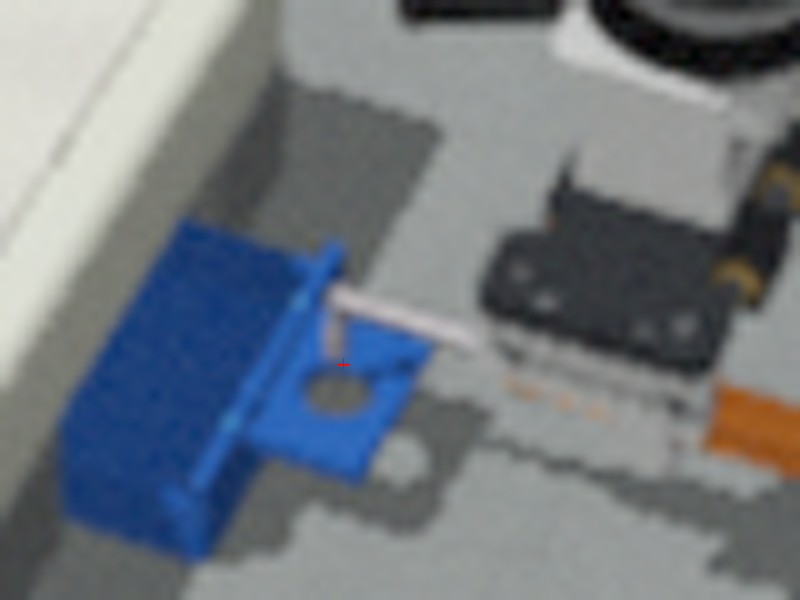

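{"api": "arm_command", "payload": {
  "deltas": [
    {"translation": [0.2,0,0.04],"turn": [0,0,0]},
    {"translation": [0.4,0,0.04],"turn": [0,0,0]},
    {"translation": [0.6,0,0.04],"turn": [0,0,0]},
    {"translation": [0.8,0,0.04],"turn": [0,0,0]},
    {"translation": [0.9,0,0.04],"turn": [0,0,0]},
    {"translation": [0.9,0,0.04],"turn": [0,0,0]},
    {"translation": [0.9,0,0.04],"turn": [0,0,0]}
  ]
}}

```text
time_s: 9.0
ee_pos: [0.5146, -0.166, 0.0549]
eef_rot: [-0.097, 1.569, -3.008]
force: [-0.3, 0.1, -1.0]
grip_width: 0.0156
```

```bash
python3 look.py d2; python3 go.py .5153 -.1659 .055 .23
```

```text
tcp [ 0.51475789 -0.16606831  0.05525706] tip [ 0.61705789 -0.14216831  0.02875706]
side pred tip [288.97750052 186.03503275] [([288.0, 185.8], 0.64)] hole [([287.5, 182.1], 0.76)]
R0 [[-0.001, 0.228, -0.974], [-0.001, -0.974, -0.228], [-1.0, 0.0, 0.001]] [ 0.51475932 -0.16607187  0.05532345] t 9.2 f [ 0.35  0.45 -0.86] w 0.015569009656643387
0 [ 0.013 -0.002 -0.023] [-3.5994e+01  4.0000e-03  2.5000e-02]
1 [ 0.013 -0.002 -0.023] [ 0.006  0.016 -0.003]
```

View pics/d2.png

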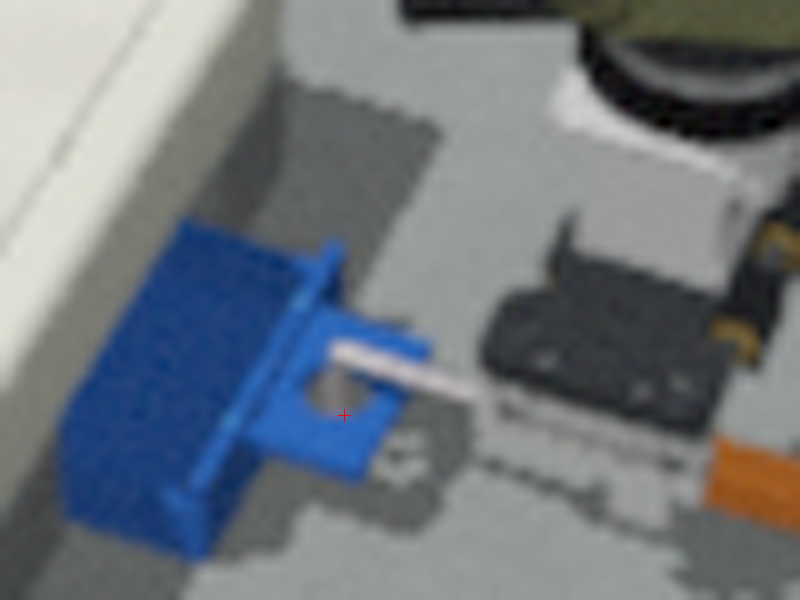

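The tip is down in the hole: shank above the tab, predicted tip depth about 11 mm, no vertical contact force. I'll start the pull gently along tool +z, which is the printer's -x.

{"api": "arm_command", "payload": {
  "deltas": [
    {"translation": [0,0,0.12],"turn": [0,0,0]},
    {"translation": [0,0,0.24],"turn": [0,0,0]},
    {"translation": [0,0,0.36],"turn": [0,0,0]},
    {"translation": [0,0,0.48],"turn": [0,0,0]},
    {"translation": [0,0,0.6],"turn": [0,0,0]},
    {"translation": [0,0,0.72],"turn": [0,0,0]},
    {"translation": [0,0,0.84],"turn": [0,0,0]},
    {"translation": [0,0,0.96],"turn": [0,0,0]},
    {"translation": [0,0,1.06],"turn": [0,0,0]},
    {"translation": [0,0,1.16],"turn": [0,0,0]}
  ]
}}

```text
time_s: 10.03
ee_pos: [0.4862, -0.1727, 0.0552]
eef_rot: [0.031, 1.569, -2.88]
force: [3.8, 1.6, -1.1]
grip_width: 0.0159
```

```bash
cat > st.py <<'E'
from h import *
o=ctrl.get_obs(); f=np.array(o["force"]); R0=Rn.from_euler('xyz',o["eef_rot"]).as_matrix()
u=np.array([.974,.228,0]); p=o["ee_pos"]; pr=np.array([.7757,-.104])
ca=np.array([np.cos(.228),np.sin(.228)]); tip=p[:2]+[.1023,.0239]
print("t",o["time_s"],"tcp",np.round(p,4),"tip in printer",np.round([(tip-pr)@ca,(tip-pr)@[-ca[1],ca[0]]],4),"pull",round(f@u,2),"f",np.round(f,2),"m",np.round(o["moment"],2),"Rx",np.round(R0[:,0],4),"yaw",np.arctan2(-R0[1,2],-R0[0,2]))
E
python3 st.py; python3 look.py d3
```

```text
t 10.0333 tcp [ 0.4862 -0.1727  0.0552] tip in printer [-0.1925 -0.0014] pull 4.1 f [ 3.83  1.64 -1.11] m [ 0.19 -0.57 -0.04] Rx [-1.6e-03 -4.0e-04 -1.0e+00] yaw 0.23042840400795273
tcp [ 0.4859796  -0.17273006  0.0551192 ] tip [ 0.5882796  -0.14883006  0.0286192 ]
side pred tip [297.71007407 188.91537329] [([297.5, 188.7], 0.53)] hole [([295.2, 186.7], 0.73)]
```

View pics/d3.png

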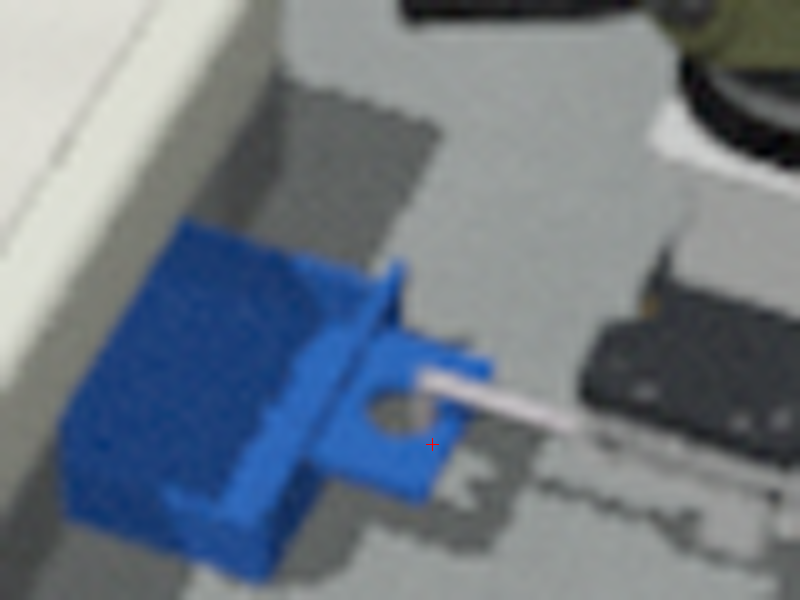

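{"api": "arm_command", "payload": {
  "deltas": [
    {"translation": [0,0,0.06],"turn": [0,0,0]},
    {"translation": [0,0,0.12],"turn": [0,0,0]},
    {"translation": [0,0,0.18],"turn": [0,0,0]},
    {"translation": [0,0,0.24],"turn": [0,0,0]},
    {"translation": [0,0,0.3],"turn": [0,0,0]},
    {"translation": [0,0,0.34],"turn": [0,0,0]}
  ]
}}

```text
time_s: 10.73
ee_pos: [0.478, -0.1746, 0.0551]
eef_rot: [-0.012, 1.569, -2.923]
force: [2.5, 0.2, -1.9]
grip_width: 0.0157
```

```bash
python3 st.py
```

```text
t 10.7333 tcp [ 0.478  -0.1746  0.0551] tip in printer [-0.2009 -0.0013] pull 2.46 f [ 2.48  0.22 -1.87] m [ 0.17 -0.53  0.02] Rx [-1.7e-03 -4.0e-04 -1.0e+00] yaw 0.2304794413105619
```

{"api": "arm_command", "payload": {
  "deltas": [
    {"translation": [0,0,0.02],"turn": [0,0,0]},
    {"translation": [0,0,0.04],"turn": [0,0,0]},
    {"translation": [0,0,0.06],"turn": [0,0,0]},
    {"translation": [0,0,0.08],"turn": [0,0,0]}
  ]
}}

```text
time_s: 11.07
ee_pos: [0.4762, -0.175, 0.0552]
eef_rot: [0.017, 1.569, -2.894]
force: [3.2, 0.8, -2.4]
grip_width: 0.0158
```

```bash
python3 st.py
```

```text
t 11.0667 tcp [ 0.4762 -0.175   0.0552] tip in printer [-0.2028 -0.0014] pull 3.29 f [ 3.2   0.75 -2.41] m [ 0.14 -0.44 -0.02] Rx [-1.6e-03 -4.0e-04 -1.0e+00] yaw 0.23056361008509338
```

{"api": "arm_command", "payload": {
  "deltas": [
    {"translation": [0,0,0.02],"turn": [0,0,0]},
    {"translation": [0,0,0.04],"turn": [0,0,0]},
    {"translation": [0,0,0.06],"turn": [0,0,0]},
    {"translation": [0,0,0.08],"turn": [0,0,0]}
  ]
}}

```text
time_s: 11.4
ee_pos: [0.4742, -0.1755, 0.0551]
eef_rot: [0.002, 1.569, -2.909]
force: [3.2, 0.2, -2.2]
grip_width: 0.0153
```

{"api": "arm_command", "payload": {
  "deltas": [
    {"translation": [0,0,0.02],"turn": [0,0,0]},
    {"translation": [0,0,0.04],"turn": [0,0,0]},
    {"translation": [0,0,0.06],"turn": [0,0,0]},
    {"translation": [0,0,0.08],"turn": [0,0,0]}
  ]
}}

```text
time_s: 11.73
ee_pos: [0.4722, -0.176, 0.0551]
eef_rot: [-0.017, 1.569, -2.928]
force: [2.2, 0.4, -2.2]
grip_width: 0.0157
```

```bash
python3 st.py
```

```text
t 11.7333 tcp [ 0.4722 -0.176   0.0551] tip in printer [-0.2068 -0.0014] pull 2.23 f [ 2.19  0.45 -2.15] m [ 0.14 -0.47  0.02] Rx [-1.8e-03 -4.0e-04 -1.0e+00] yaw 0.23053000640648988
```

{"api": "arm_command", "payload": {
  "deltas": [
    {"translation": [0,0,0.02],"turn": [0,0,0]},
    {"translation": [0,0,0.04],"turn": [0,0,0]},
    {"translation": [0,0,0.06],"turn": [0,0,0]},
    {"translation": [0,0,0.08],"turn": [0,0,0]}
  ]
}}

```text
time_s: 12.07
ee_pos: [0.4703, -0.1764, 0.0552]
eef_rot: [-0.013, 1.569, -2.924]
force: [2.9, 0.6, -1.4]
grip_width: 0.0156
```

{"api": "arm_command", "payload": {
  "deltas": [
    {"translation": [0,0,0.02],"turn": [0,0,0]},
    {"translation": [0,0,0.04],"turn": [0,0,0]},
    {"translation": [0,0,0.06],"turn": [0,0,0]},
    {"translation": [0,0,0.08],"turn": [0,0,0]}
  ]
}}

```text
time_s: 12.4
ee_pos: [0.4683, -0.1769, 0.0551]
eef_rot: [-0.031, 1.569, -2.942]
force: [1.7, 1.1, -0.9]
grip_width: 0.0154
```

{"api": "arm_command", "payload": {
  "deltas": [
    {"translation": [0,0,0.02],"turn": [0,0,0]},
    {"translation": [0,0,0.04],"turn": [0,0,0]},
    {"translation": [0,0,0.06],"turn": [0,0,0]},
    {"translation": [0,0,0.08],"turn": [0,0,0]}
  ]
}}

```text
time_s: 12.73
ee_pos: [0.4664, -0.1774, 0.0552]
eef_rot: [-0.004, 1.569, -2.915]
force: [2.5, 0.8, -2.4]
grip_width: 0.0154
```

{"api": "arm_command", "payload": {
  "deltas": [
    {"translation": [0,0,0.02],"turn": [0,0,0]},
    {"translation": [0,0,0.04],"turn": [0,0,0]},
    {"translation": [0,0,0.06],"turn": [0,0,0]},
    {"translation": [0,0,0.08],"turn": [0,0,0]}
  ]
}}

```text
time_s: 13.07
ee_pos: [0.4645, -0.1778, 0.0552]
eef_rot: [0.018, 1.569, -2.893]
force: [3.5, 1.1, -2.3]
grip_width: 0.0155
```

{"api": "arm_command", "payload": {
  "deltas": [
    {"translation": [0,0,0.02],"turn": [0,0,0]},
    {"translation": [0,0,0.04],"turn": [0,0,0]},
    {"translation": [0,0,0.06],"turn": [0,0,0]},
    {"translation": [0,0,0.08],"turn": [0,0,0]}
  ]
}}

```text
time_s: 13.4
ee_pos: [0.4625, -0.1783, 0.0552]
eef_rot: [-0.012, 1.569, -2.923]
force: [2.2, 0.2, -1.5]
grip_width: 0.0153
```

{"api": "arm_command", "payload": {
  "deltas": [
    {"translation": [0,0,0.02],"turn": [0,0,0]},
    {"translation": [0,0,0.04],"turn": [0,0,0]},
    {"translation": [0,0,0.06],"turn": [0,0,0]},
    {"translation": [0,0,0.08],"turn": [0,0,0]}
  ]
}}

```text
time_s: 13.73
ee_pos: [0.4606, -0.1787, 0.0552]
eef_rot: [0.009, 1.569, -2.902]
force: [2.5, 1.3, -0.9]
grip_width: 0.0155
```

{"api": "arm_command", "payload": {
  "deltas": [
    {"translation": [0,0,0.02],"turn": [0,0,0]},
    {"translation": [0,0,0.04],"turn": [0,0,0]},
    {"translation": [0,0,0.06],"turn": [0,0,0]},
    {"translation": [0,0,0.08],"turn": [0,0,0]}
  ]
}}

```text
time_s: 14.07
ee_pos: [0.4586, -0.1792, 0.0552]
eef_rot: [-0.008, 1.569, -2.92]
force: [3.7, 0.5, -1.7]
grip_width: 0.0153
```

{"api": "arm_command", "payload": {
  "deltas": [
    {"translation": [0,0,0.02],"turn": [0,0,0]},
    {"translation": [0,0,0.04],"turn": [0,0,0]},
    {"translation": [0,0,0.06],"turn": [0,0,0]},
    {"translation": [0,0,0.08],"turn": [0,0,0]}
  ]
}}

```text
time_s: 14.4
ee_pos: [0.4567, -0.1796, 0.0552]
eef_rot: [0.003, 1.569, -2.909]
force: [3.2, 1.1, -2.5]
grip_width: 0.0156
```

```bash
python3 st.py; python3 look.py d4
```

```text
t 14.4 tcp [ 0.4567 -0.1796  0.0552] tip in printer [-0.2228 -0.0014] pull 3.34 f [ 3.17  1.12 -2.48] m [ 0.17 -0.46 -0.02] Rx [-1.7e-03 -4.0e-04 -1.0e+00] yaw 0.23051782101636206
tcp [ 0.4566006  -0.17962775  0.05516808] tip [ 0.5589006  -0.15572775  0.02866808]
side pred tip [306.7381412  191.82724737] [([307.6, 190.4], 0.67)] hole [([305.5, 188.4], 0.77), ([146.7, 306.3], 0.36)]
```

View pics/d4.png

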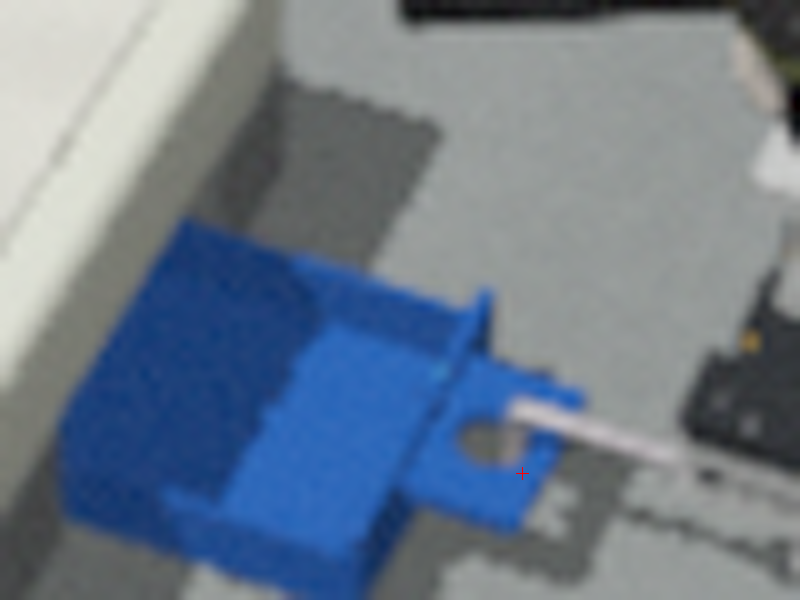

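The tray is following, with the hook well seated and the hole now about 215 mm out. I keep going.

{"api": "arm_command", "payload": {
  "deltas": [
    {"translation": [0,0,0.02],"turn": [0,0,0]},
    {"translation": [0,0,0.04],"turn": [0,0,0]},
    {"translation": [0,0,0.06],"turn": [0,0,0]},
    {"translation": [0,0,0.08],"turn": [0,0,0]}
  ]
}}

```text
time_s: 14.93
ee_pos: [0.4547, -0.1801, 0.0552]
eef_rot: [-0.014, 1.569, -2.925]
force: [2.8, 0.7, -1.7]
grip_width: 0.0158
```

{"api": "arm_command", "payload": {
  "deltas": [
    {"translation": [0,0,0.02],"turn": [0,0,0]},
    {"translation": [0,0,0.04],"turn": [0,0,0]},
    {"translation": [0,0,0.06],"turn": [0,0,0]},
    {"translation": [0,0,0.08],"turn": [0,0,0]}
  ]
}}

```text
time_s: 15.27
ee_pos: [0.4528, -0.1805, 0.0552]
eef_rot: [-0.008, 1.569, -2.92]
force: [3.2, 0.9, -1.2]
grip_width: 0.0155
```

{"api": "arm_command", "payload": {
  "deltas": [
    {"translation": [0,0,0.02],"turn": [0,0,0]},
    {"translation": [0,0,0.04],"turn": [0,0,0]},
    {"translation": [0,0,0.06],"turn": [0,0,0]},
    {"translation": [0,0,0.08],"turn": [0,0,0]}
  ]
}}

```text
time_s: 15.6
ee_pos: [0.4508, -0.181, 0.0552]
eef_rot: [-0.014, 1.569, -2.925]
force: [3.4, 0.3, -2.5]
grip_width: 0.0155
```

{"api": "arm_command", "payload": {
  "deltas": [
    {"translation": [0,0,0.02],"turn": [0,0,0]},
    {"translation": [0,0,0.04],"turn": [0,0,0]},
    {"translation": [0,0,0.06],"turn": [0,0,0]},
    {"translation": [0,0,0.08],"turn": [0,0,0]}
  ]
}}

```text
time_s: 15.93
ee_pos: [0.4493, -0.1814, 0.0553]
eef_rot: [0.588, 1.57, -2.323]
force: [9.0, 2.7, -4.4]
grip_width: 0.0158
```

The stop has been met: the force rose to about 9.5 N. I'll hold and read it.

{"api": "arm_command", "payload": {
  "deltas": [
    {"translation": [0,0,0],"turn": [0,0,0]},
    {"translation": [0,0,0],"turn": [0,0,0]}
  ]
}}

```text
time_s: 16.1
ee_pos: [0.4494, -0.1814, 0.0553]
eef_rot: [0.649, 1.57, -2.262]
force: [7.1, 2.2, -3.6]
grip_width: 0.0155
```

```bash
python3 st.py
```

```text
t 16.1 tcp [ 0.4494 -0.1814  0.0553] tip in printer [-0.2303 -0.0015] pull 7.43 f [ 7.11  2.18 -3.62] m [ 0.36 -1.11  0.02] Rx [-5.e-04 -6.e-04 -1.e+00] yaw 0.2305441167236012
```

{"api": "arm_command", "payload": {
  "deltas": [
    {"translation": [0,0,0.006],"turn": [0,0,0]},
    {"translation": [0,0,0.012],"turn": [0,0,0]},
    {"translation": [0,0,0.012],"turn": [0,0,0]}
  ]
}}

```text
time_s: 16.35
ee_pos: [0.4493, -0.1815, 0.0554]
eef_rot: [1.386, 1.57, -1.525]
force: [8.7, 1.9, -4.4]
grip_width: 0.0156
```

```bash
python3 st.py
```

```text
t 16.35 tcp [ 0.4493 -0.1815  0.0554] tip in printer [-0.2304 -0.0015] pull 8.88 f [ 8.67  1.92 -4.4 ] m [ 0.46 -1.38  0.05] Rx [ 0.e+00 -6.e-04 -1.e+00] yaw 0.2305007502344442
```

{"api": "arm_command", "payload": {
  "deltas": [
    {"translation": [0,0,0.01],"turn": [0,0,0]},
    {"translation": [0,0,0.02],"turn": [0,0,0]},
    {"translation": [0,0,0.02],"turn": [0,0,0]}
  ]
}}

```text
time_s: 16.6
ee_pos: [0.4492, -0.1816, 0.0555]
eef_rot: [2.3, 1.57, -0.611]
force: [12.1, 2.7, -5.3]
grip_width: 0.015
```

```bash
python3 st.py
```

```text
t 16.6 tcp [ 0.4492 -0.1816  0.0555] tip in printer [-0.2305 -0.0016] pull 12.39 f [12.1   2.66 -5.29] m [ 0.51 -1.94  0.11] Rx [ 1.1e-03 -7.0e-04 -1.0e+00] yaw 0.23052746255912085
```

{"api": "arm_command", "payload": {
  "deltas": [
    {"translation": [0,0,0.004],"turn": [0,0,0]},
    {"translation": [0,0,0.004],"turn": [0,0,0]},
    {"translation": [0,0,0.004],"turn": [0,0,0]},
    {"translation": [0,0,0.004],"turn": [0,0,0]}
  ]
}}

```text
time_s: 16.93
ee_pos: [0.4492, -0.1816, 0.0555]
eef_rot: [2.337, 1.569, -0.574]
force: [12.4, 3.1, -6.1]
grip_width: 0.0155
```

```bash
python3 st.py
```

```text
t 16.9333 tcp [ 0.4492 -0.1816  0.0555] tip in printer [-0.2305 -0.0016] pull 12.79 f [12.39  3.14 -6.06] m [ 0.62 -1.99  0.05] Rx [ 1.2e-03 -8.0e-04 -1.0e+00] yaw 0.23053729054472455
```

{"api": "arm_command", "payload": {
  "deltas": [
    {"translation": [0,0,0],"turn": [0,0,0]},
    {"translation": [0,0,0],"turn": [0,0,0]},
    {"translation": [0,0,0],"turn": [0,0,0]},
    {"translation": [0,0,0],"turn": [0,0,0]},
    {"translation": [0,0,0],"turn": [0,0,0]},
    {"translation": [0,0,0],"turn": [0,0,0]},
    {"translation": [0,0,0],"turn": [0,0,0]},
    {"translation": [0,0,0],"turn": [0,0,0]},
    {"translation": [0,0,0],"turn": [0,0,0]},
    {"translation": [0,0,0],"turn": [0,0,0]}
  ]
}}

```text
time_s: 17.77
ee_pos: [0.4492, -0.1816, 0.0555]
eef_rot: [2.354, 1.569, -0.557]
force: [12.4, 3.6, -5.4]
grip_width: 0.0153
```

```bash
python3 st.py; python3 look.py d5
```

```text
t 17.7667 tcp [ 0.4492 -0.1816  0.0555] tip in printer [-0.2305 -0.0016] pull 12.9 f [12.4   3.6  -5.36] m [ 0.59 -2.02  0.03] Rx [ 1.1e-03 -7.0e-04 -1.0e+00] yaw 0.23049184905359174
tcp [ 0.44920384 -0.18158302  0.05549638] tip [ 0.55150384 -0.15768302  0.02899638]
side pred tip [309.07190625 192.45576783] [([310.4, 192.5], 0.47)] hole [([305.8, 192.2], 0.6)]
```

View pics/d5.png

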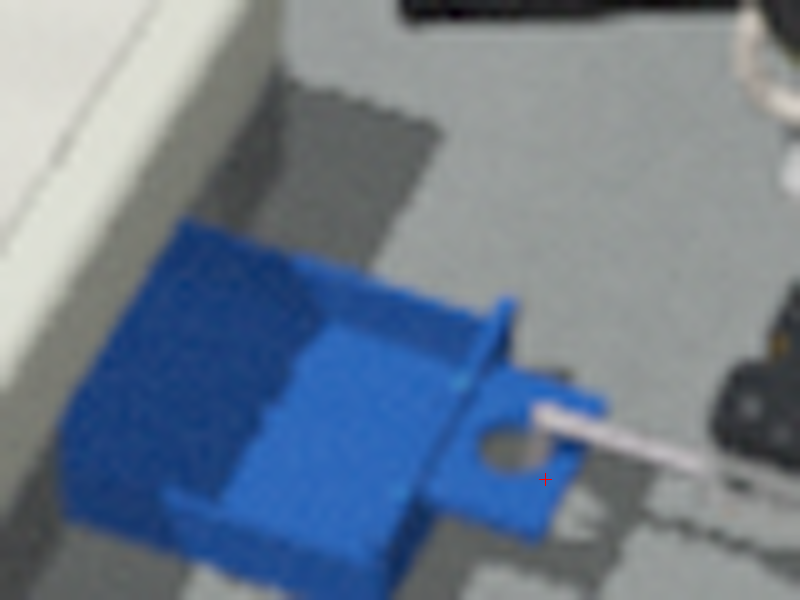

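I held about 13 N horizontal (about 14 N in all) for more than 1 s at the stop. Now I slacken by 7 mm, which stays inside the hole's 16 mm of play, and lift out.

{"api": "arm_command", "payload": {
  "deltas": [
    {"translation": [0,0,-0.06],"turn": [0,0,0]},
    {"translation": [0,0,-0.15],"turn": [0,0,0]},
    {"translation": [0,0,-0.24],"turn": [0,0,0]},
    {"translation": [0,0,-0.32],"turn": [0,0,0]},
    {"translation": [0,0,-0.32],"turn": [0,0,0]},
    {"translation": [0,0,-0.32],"turn": [0,0,0]},
    {"translation": [0,0,-0.32],"turn": [0,0,0]}
  ]
}}

```text
time_s: 18.55
ee_pos: [0.4557, -0.1798, 0.0551]
eef_rot: [-0.058, 1.569, -2.969]
force: [-0.4, -0.3, -1.9]
grip_width: 0.0157
```

```bash
python3 st.py; python3 look.py d6
```

```text
t 18.55 tcp [ 0.4557 -0.1798  0.0551] tip in printer [-0.2238 -0.0014] pull -0.48 f [-0.43 -0.28 -1.88] m [-0.02  0.02 -0.02] Rx [-1.9e-03 -3.0e-04 -1.0e+00] yaw 0.2305330723069656
tcp [ 0.4557328  -0.1798384   0.05516083] tip [ 0.5580328  -0.1559384   0.02866083]
side pred tip [307.00735109 191.91423565] [([305.6, 188.5], 0.4)] hole [([305.0, 190.0], 0.67), ([264.2, 182.3], 0.3)]
```

View pics/d6.png

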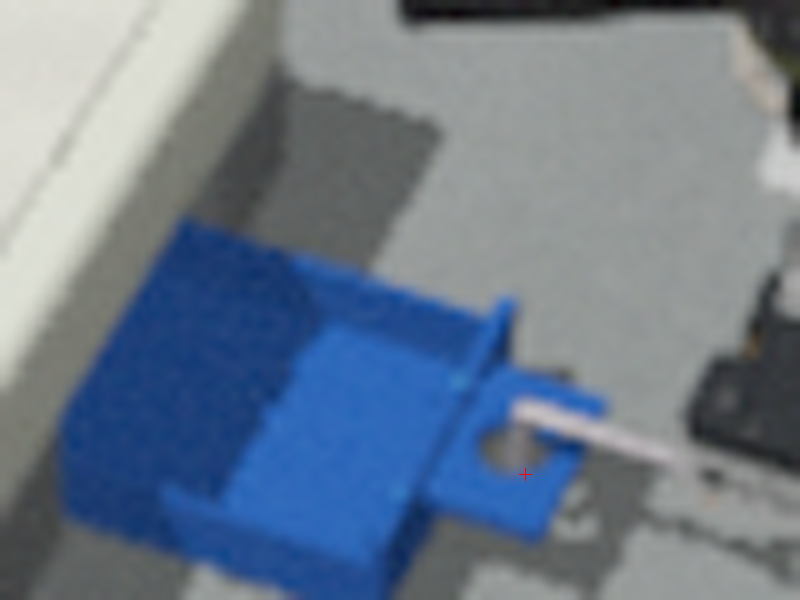

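{"api": "arm_command", "payload": {
  "deltas": [
    {"translation": [-0.2,0,0],"turn": [0,0,0]},
    {"translation": [-0.5,0,0],"turn": [0,0,0]},
    {"translation": [-0.9,0,0],"turn": [0,0,0]},
    {"translation": [-1.5,0,0],"turn": [0,0,0]},
    {"translation": [-2.3,0,0],"turn": [0,0,0]},
    {"translation": [-3,0,0],"turn": [0,0,0]},
    {"translation": [-3.3,0,0],"turn": [0,0,0]},
    {"translation": [-3.3,0,0],"turn": [0,0,0]},
    {"translation": [-3.3,0,0],"turn": [0,0,0]}
  ]
}}

```text
time_s: 19.5
ee_pos: [0.4559, -0.1798, 0.1377]
eef_rot: [0.178, 1.569, -2.733]
force: [-0.3, 0.7, -1.2]
grip_width: 0.0156
```

```bash
python3 go.py .5045 .2522 .1376 .2305; python3 look.py d7
```

```text
R0 [[-0.001, 0.228, -0.974], [-0.001, -0.974, -0.228], [-1.0, 0.0, 0.001]] [ 0.45590653 -0.17976346  0.13767083] t 19.5 f [-0.31  0.69 -1.22] w 0.015605321574468116
0 [-1.0000e-02 -1.6378e+01 -5.8390e+00] [ 3.6e+01 -5.0e-03 -2.5e-02]
1 [-1.0000e-02 -1.6378e+01 -5.8390e+00] [-0.     0.016 -0.003]
tcp [ 0.45556546 -0.17959349  0.13680161] tip [ 0.55786546 -0.15569349  0.11030161]
side pred tip [308.60270192 173.87079535] [([309.1, 173.3], 0.67), ([241.8, 176.5], 0.4)] hole [([306.7, 191.6], 0.89)]
```

View pics/d7.png

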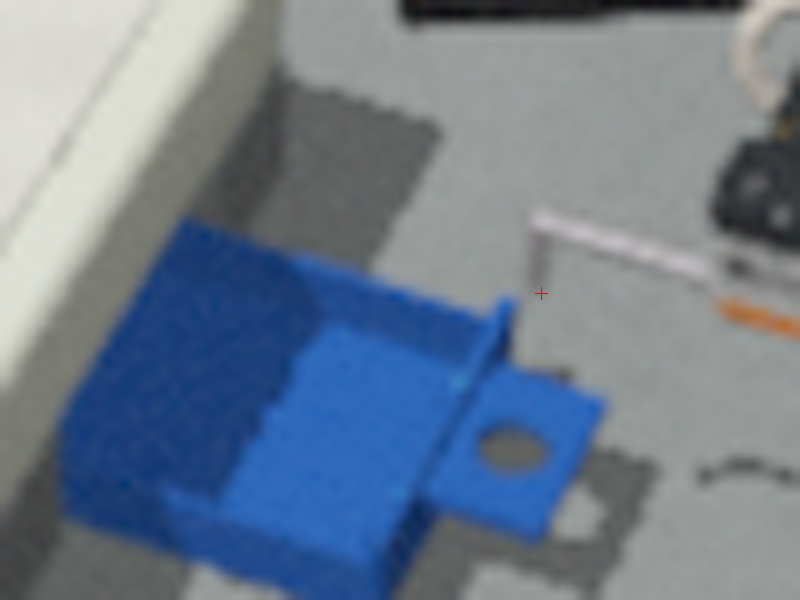

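The tray stays out and the hook hangs free and level. I carry it back along the reverse path.

{"api": "arm_command", "payload": {
  "deltas": [
    {"translation": [0,-1,-0.35],"turn": [0,0,0]},
    {"translation": [0,-2.3,-0.8],"turn": [0,0,0]},
    {"translation": [0,-3.8,-1.35],"turn": [0,0,0]},
    {"translation": [0,-5.3,-1.9],"turn": [0,0,0]},
    {"translation": [0,-6.8,-2.4],"turn": [0,0,0]},
    {"translation": [0,-8,-2.85],"turn": [0,0,0]},
    {"translation": [0,-8.6,-3.05],"turn": [0,0,0]},
    {"translation": [0,-8.6,-3.05],"turn": [0,0,0]}
  ]
}}

```text
time_s: 20.37
ee_pos: [0.4809, 0.0496, 0.1369]
eef_rot: [-0.18, 1.568, -3.087]
force: [0.5, -0.5, -0.7]
grip_width: 0.0154
```

{"api": "arm_command", "payload": {
  "deltas": [
    {"translation": [0,-1,-0.35],"turn": [0,0,0]},
    {"translation": [0,-2.3,-0.8],"turn": [0,0,0]},
    {"translation": [0,-3.8,-1.35],"turn": [0,0,0]},
    {"translation": [0,-5.3,-1.9],"turn": [0,0,0]},
    {"translation": [0,-6.6,-2.4],"turn": [0,0,0]},
    {"translation": [0,-7.5,-2.7],"turn": [0,0,0]},
    {"translation": [0,-7.78,-2.79],"turn": [0,0,0]},
    {"translation": [0,-7.78,-2.79],"turn": [0,0,0]},
    {"translation": [0,-7.78,-2.79],"turn": [0,0,0]},
    {"translation": [0,-7.78,-2.79],"turn": [0,0,0]},
    {"translation": [0,-7.78,-2.79],"turn": [0,0,0]}
  ]
}}

```text
time_s: 21.28
ee_pos: [0.5048, 0.2508, 0.1375]
eef_rot: [0.076, 1.569, -2.836]
force: [0.9, 0.1, -0.1]
grip_width: 0.016
```

```bash
python3 go.py .5045 .2522 .0376 .2305; python3 - <<'E'
from h import *
t=shot("top","top5");s=shot("side","side5")
b=cv2.resize(s[220:320,180:290],(660,600),interpolation=cv2.INTER_CUBIC)
cv2.imwrite('pics/c5.png',b[:,:,::-1])
E
```

```text
R0 [[-0.002, 0.227, -0.974], [-0.001, -0.974, -0.227], [-1.0, 0.0, 0.002]] [0.50476219 0.25078707 0.13745826] t 21.2833 f [ 0.86  0.07 -0.07] w 0.016018290762035765
0 [ 3.994 -0.058 -0.01 ] [ 3.5981e+01 -3.0000e-03 -3.4000e-02]
1 [ 3.994 -0.058 -0.01 ] [-0.019  0.022 -0.002]
```

View pics/c5.png

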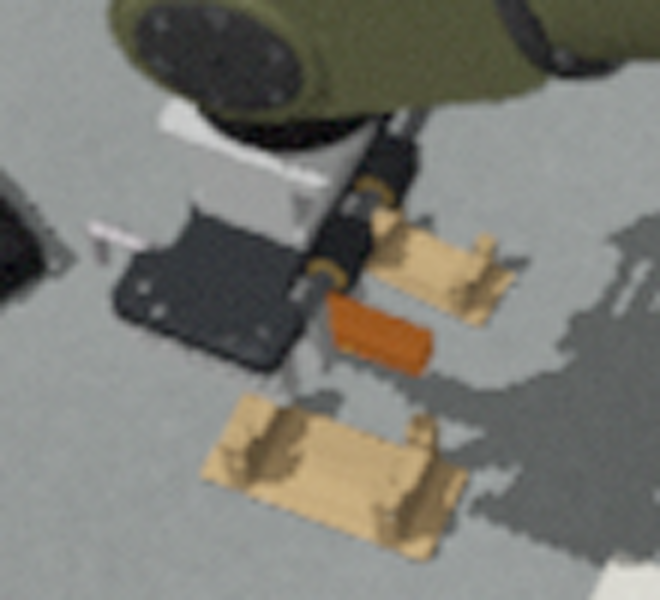

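```bash
python3 - <<'E'
from h import *
np.set_printoptions(precision=4,suppress=True)
f=lambda x,y:((x)/6-.5+180,(y)/6-.5+220)
L,F,Bk=[toz("side",f(*p),.004)[:2] for p in((203,475),(432,560),(248,395))]
print(L,F,Bk, "len",np.linalg.norm(F-L),"w",np.linalg.norm(Bk-L))
d=L-F; print("yaw",np.arctan2(d[1],d[0]),"centre",F+(L-F)/2+(Bk-L)/2)
Rt=toz("side",f(468,475),.004)[:2]; print("Rt",Rt,"centre4",(L+F+Bk+Rt)/4)
E
```

```text
[0.5561 0.2874] [0.4493 0.2587] [0.5666 0.245 ] len 0.11052573001142392 w 0.04373520824574531
yaw 0.26294826511336744 centre [0.508  0.2518]
Rt [0.4621 0.217 ] centre4 [0.5085 0.252 ]
```

From the side camera the empty rest's centre is (0.508, 0.252). The same camera put the hook's start at (0.5075, 0.2512), so the pickup pose is home. I lower to it.

{"api": "arm_command", "payload": {
  "deltas": [
    {"translation": [0.8,0,0],"turn": [0,0,0]},
    {"translation": [1.8,0,0],"turn": [0,0,0]},
    {"translation": [2.7,0,0],"turn": [0,0,0]},
    {"translation": [3.2,0,0],"turn": [0,0,0]},
    {"translation": [3.5,0,0],"turn": [0,0,0]},
    {"translation": [3.7,0,0],"turn": [0,0,0]},
    {"translation": [3.85,0,0],"turn": [0,0,0]},
    {"translation": [3.97,0,0],"turn": [0,0,0]},
    {"translation": [3.97,0,0],"turn": [0,0,0]},
    {"translation": [3.97,0,0],"turn": [0,0,0]},
    {"translation": [3.97,0,0],"turn": [0,0,0]}
  ]
}}

```text
time_s: 22.3
ee_pos: [0.5047, 0.2523, 0.0387]
eef_rot: [-0.173, 1.57, -3.084]
force: [-0.3, 0.2, -1.3]
grip_width: 0.0154
```

```bash
python3 go.py .5045 .2522 .0376 .2305; python3 - <<'E'
from h import *
s=shot("side","side6")
b=cv2.resize(s[220:320,180:290],(660,600),interpolation=cv2.INTER_CUBIC)
cv2.imwrite('pics/c6.png',b[:,:,::-1])
E
```

```text
R0 [[-0.001, 0.228, -0.974], [-0.0, -0.974, -0.228], [-1.0, -0.0, 0.001]] [0.50465168 0.25231894 0.03874654] t 22.3 f [-0.25  0.15 -1.3 ] w 0.01544881337616168
0 [0.046 0.003 0.007] [ 3.6e+01  3.0e-03 -1.6e-02]
1 [0.046 0.003 0.007] [-0.     0.01   0.002]
```

View pics/c6.png

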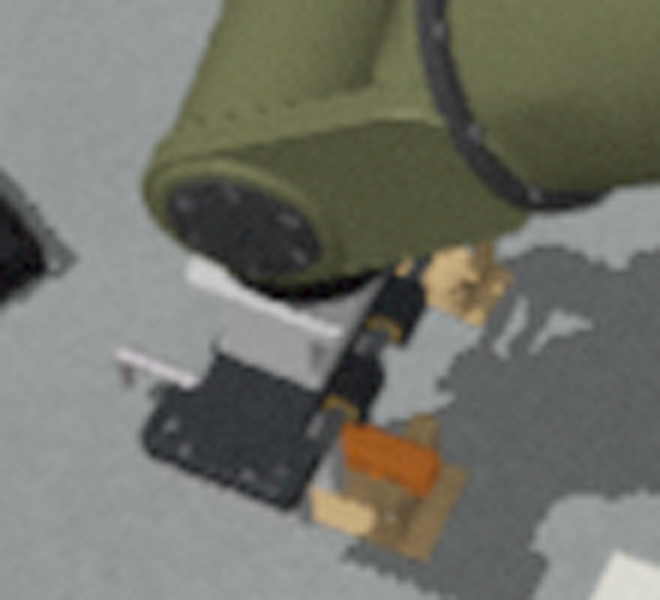

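Handle in the notches, about 1 mm above the notch floor. I'll lower the last bit and open.

{"api": "arm_command", "payload": {
  "deltas": [
    {"translation": [0.03,0,0],"turn": [0,0,0]},
    {"translation": [0.03,0,0],"turn": [0,0,0]},
    {"translation": [0.03,0,0],"turn": [0,0,0]}
  ]
}}

```text
time_s: 22.6
ee_pos: [0.5044, 0.2522, 0.0375]
eef_rot: [-0.029, 1.569, -2.94]
force: [0.6, -0.6, -1.0]
grip_width: 0.0154
```

{"api": "arm_command", "payload": {
  "deltas": [
    {"translation": [0,0,0],"turn": [0,0,0]},
    {"translation": [0,0,0],"turn": [0,0,0]},
    {"translation": [0,0,0],"turn": [0,0,0]},
    {"translation": [0,0,0],"turn": [0,0,0]},
    {"translation": [0,0,0],"turn": [0,0,0]},
    {"translation": [0,0,0],"turn": [0,0,0]},
    {"translation": [0,0,0],"turn": [0,0,0]},
    {"translation": [0,0,0],"turn": [0,0,0]}
  ],
  "gripper": 60
}}

```text
time_s: 23.27
ee_pos: [0.5044, 0.2522, 0.0374]
eef_rot: [-0.011, 1.569, -2.922]
force: [1.8, 0.9, 0.0]
grip_width: 0.0595
```

{"api": "arm_command", "payload": {
  "deltas": [
    {"translation": [-0.4,0,0],"turn": [0,0,0]},
    {"translation": [-1.2,0,0],"turn": [0,0,0]},
    {"translation": [-2.4,0,0],"turn": [0,0,0]},
    {"translation": [-3.8,0,0],"turn": [0,0,0]},
    {"translation": [-5,0,0],"turn": [0,0,0]},
    {"translation": [-6,0,0],"turn": [0,0,0]},
    {"translation": [-6,2,2],"turn": [0,0,0]},
    {"translation": [-6,3.5,3.5],"turn": [0,0,0]},
    {"translation": [-6,5,4],"turn": [0,0,0]},
    {"translation": [-6,6.5,4],"turn": [0,0,0]},
    {"translation": [-6,8,4],"turn": [0,0,0]},
    {"translation": [-6,8,4],"turn": [0,0,0]}
  ]
}}

```text
time_s: 24.27
ee_pos: [0.4526, 0.0318, 0.1888]
eef_rot: [1.222, 1.57, -1.69]
force: [1.1, 0.7, 0.8]
grip_width: 0.0603
```

```bash
python3 go.py .5045 .2522 .0376 .2305; python3 - <<'E'
from h import *
t=shot("top","top7");s=shot("side","side7")
b=cv2.resize(s[250:325,185:285],(500,375),interpolation=cv2.INTER_CUBIC)
a=cv2.resize(t[170:245,170:220],(250,375),interpolation=cv2.INTER_CUBIC)
cv2.imwrite('pics/c7.png',np.hstack([a,b])[:,:,::-1])
for c in("top","side"):
    print(c,[(np.round(toz(c,m["at"],.04),4),m["at"],round(m["score"],2)) for m in models.mark_of("tray_hole",c)][:3])
pr=np.array([.7757,-.104]);u=np.array([np.cos(.228),np.sin(.228)])
for c in("top","side"):
    for m in models.mark_of("tray_hole",c)[:1]: print(c,"hole x in printer",(toz(c,m["at"],.04)[:2]-pr)@u)
E
sed 's/0.png/7.png/; s/pics\/ov/pics\/ov7/' m2.py > m3.py; python3 m3.py | grep hook
```

```text
R0 [[-0.0, 0.227, -0.974], [-0.001, -0.974, -0.227], [-1.0, 0.001, 0.0]] [0.45263029 0.03178926 0.18880002] t 24.2667 f [1.05 0.72 0.8 ] w 0.06025320208202388
0 [ 6.041 -8.118 -4.028] [ 3.5988e+01 -1.3000e-02 -5.0000e-03]
1 [ 6.041 -8.118 -4.028] [-0.012  0.003 -0.008]
top [(array([ 0.5567, -0.1509,  0.04  ]), [321.3, 211.5], 0.96)]
side []
top hole x in printer -0.22395138973706458
hook ('top', 'side') (array([0.5049, 0.2528, 0.2266]), np.float64(0.42428402239448754))
hook ('top',) (array([0.5023, 0.2526, 0.2443]), np.float64(0.13756613756613756))
hook ('side',) (array([0.5068, 0.2518, 0.2224]), np.float64(0.2528464147286822))
```

View pics/c7.png

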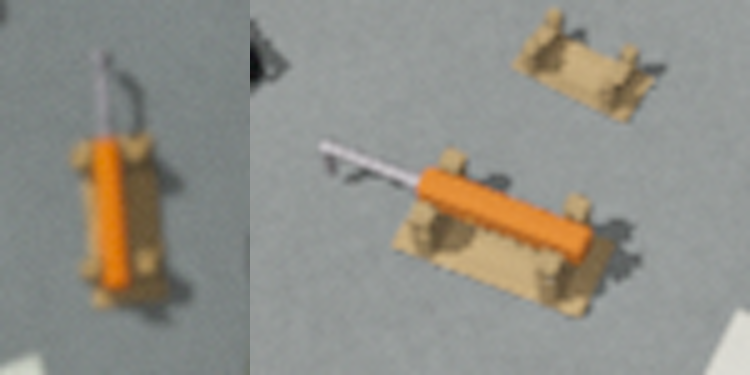

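View pics/side7.png

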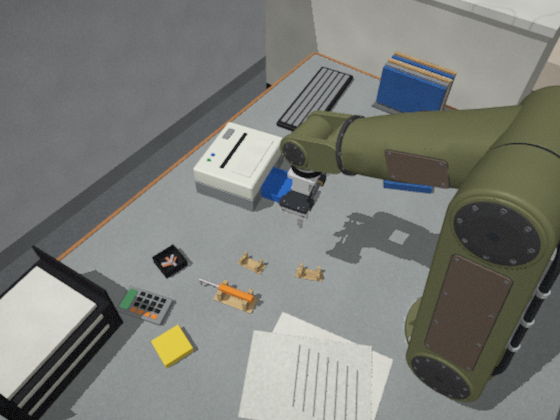

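The hook lies in both notches. The refit gives (0.505, 0.253) and yaw 0.23, the same as at the start to within 1 mm and 0.02 rad. The hole is about 224 mm out, and the gripper is clear at z = 0.19 m. I hand in.

```bash
python3 -c "
from h import *
print(ctrl.hand_in())"
```

```text
the job is handed in; nothing more can be done
None
```

I drew the tray out to its stop with the hook, leaned on it, unhooked, laid the hook back on its rest and handed the job in at about 24 s. No verdict was reported.

- **Pull:** the stop was met with the hole about 222 mm in front of the printer's origin. I held about 13 N horizontally, roughly 14 N counting the vertical part, for over 1 s. The highest reading was about 14 N, against the limit of 18 N. These come from the wrist force readings, not a direct hook-to-tray measurement.
- **Tray:** left out. My last reading put the hole at about -224 mm, from the top camera only, because the arm blocked the side view.
- **Hook:** looks level and sits in both notches. Its fitted pose is within 1 mm and 0.02 rad of where it started.
- **Robot:** the gripper is open and clear of everything, at a height of 0.19 m.
- **Desk things:** the dish, calculator and notes look unmoved in the side picture. I did not re-measure any bystander. The mug and stapler were hidden behind the arm and the book partly so, but neither arm nor hook was near them.
- **Disagreement:** the two cameras differ by 3 to 4 mm in x, within what the calibration errors would explain. I used the average.

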